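Set the pulse voltage and hold the electrode forceps at their marked gap

ROBOT

A 6-joint arm with a two-finger parallel gripper is mounted at the origin on the work surface. World frame = base frame: x ahead of the robot, y to its left, z up, the work surface at z = 0. Lengths are in m, angles in degrees, forces in N, time in s.
With the tool pointing down it reaches from about 0.35 to 0.85 m from the base axis. Payload 8.1 kg.
Tool frame: the origin (TCP) lies midway between the tips of the shut fingers; the grasp point (between the pads) lies 19 mm behind it; z points along the fingers, y is the direction in which the jaws open and shut (so a half turn about z gives the same grasp; the last joint's range is limited). The gripper opens to 85 mm and grips with 20 to 120 N. Pads are 22 mm wide; open, the fingers measure 114 mm over their backs; the gripper's body (76 mm by 85 mm) begins 54 mm behind the grasp point. The pads swing forward as they close: fully open they stand 13 mm farther back than shut.
Start: joints at [-80.867, 7.471, 85.268, -0, 87.261, -4.893], TCP at [0.145, -0.582, 0.193] pointing down, gripper open.
Joint ranges: [-169.43, 169.43], [-51.17, 129.36], [1.28, 143.12], [-76.62, 256.62], [0, 156.53], [-152.29, 152.29]. Speed limits (degrees/s): [136.94, 136.94, 159.86, 180, 180, 180].

INTERFACE

Orientations are given as [roll, pitch, yaw] about the fixed x, y, z axes, in that order (R = Rz(yaw) Ry(pitch) Rx(roll)).
In Python, from workcell import * gives the robot as it stands.
- The arm moves only by the tool drive_tool, never from a script. Its argument "plan" is a list of rows, each a list of 3 entries, a list of its own where there are three numbers: the opening, from 0 (shut) to 1 (fully open), then the shift along the tool's x, y, z in cm, then the turn about the tool's z in degrees. A call has exactly 8 rows; each row shifts and turns the pose as measured when the row begins, along the tool's axes as they then stand; what a row does not reach is not made up. A row lasts 1/10 s, in which the tool goes at most 50 mm and 8.59 degrees, less where a joint would pass 70% of its speed; a pose out of reach is approached as far as the arm can. A call with a gripper value outside its range is refused whole. The fingers move at their own pace and stop on an object; the grip force is fixed at half the most. Time passes only in rows, so rows that do not move let the fingers close, or fill a call up. It gives the time, the measured TCP pose, the force and the opening at its end, in the units of the state.
- observe(): the state, without advancing time (a new reading comes with each control period).
- capture(name): name is "scene" or "top" or "wrist"; returns (picture, depth): 480x640x3 uint8, red, green, blue; 480x640 float32, m along the optical axis (not along the pixel's ray), 0 where there is no reading.
- camera_info(name): a dict with "fx", "fy", "cx", "cy" (pixels), "rvec" (rotation vector, rad) and "tvec" (3), from world to camera coordinates, as OpenCV has them. Camera axes: x right, y down, z forward; pixel columns grow to the right and rows downward; lengths in m; the calibration is good to about 2 mm. A picture is of the moment at which its call begins: read the wrist's pose just before it. camera_info takes no time and is no camera call; for the wrist camera it gives the pose at the moment of the call.
- sign_off(): hands the job in, once; it reports no verdict.
The state is a dict: "time_s": time; "qpos": joint angles; "qvel": joint speeds; "effort": joint torques, N m; "eef_pos": TCP position; "orientation": TCP orientation; "force": force on the tool from outside, world axes, zero at the start; "wrist_torque": the same for the moment, N m; "gripper_width": opening from 0.0 (shut) to 1.0 (fully open).
Only numpy, scipy, OpenCV 4.12 (cv2) and the standard library are available. Lean on these libraries where they do the work, as an engineer would, in place of code of your own. Each camera call takes 0.05 s, during which the arm holds its last target.

TASK

First turn the big dial of the pulse generator until its pointer stands at the one long mark of its scale. Then lift the sprung electrode forceps off their cradle by their finger grips, bring the tips over the middle of the open dish, a few centimetres above it and touching nothing, and squeeze the forceps until the pointer stands at the long mark of their scale (14 mm between the tips). Finish while holding them there, with the gap steady, and leave the dish and everything else where they stand.

Things in the scene. Friction and masses are not known exactly. Their poses are not given: they have to be found in the camera images.
- dial (a joint): Angle of the dial, rad: grows as it is turned CLOCKWISE seen from above; stops at 0 and 4.71; needs about 0.03 N m; stays where it is left. The 11 marks round it is spaced 0.471 rad apart (first mark at 0, last at 4.71); the one LONG, broad mark is the fifth, at 1.885 rad. Starts between 0.45 and 1.3.
- dial_grip (a point): On the dial's axis, at gripping height (112.5 mm up). The dial is a black round skirt 44 mm across with an upright grip bar, 42 mm long, 14 mm thick, 32 mm high, its top 7 mm above this point; a white line on half of the bar's top is its pointer. The point turns with the dial: its x axis runs along the bar, the pointer looks along its -x, z is up.
- generator: Grey pulse generator with a white top plate, 220 x 200 x 76 mm, fixed; origin at the centre of its underside. The dial's axis stands at x = -55 mm, y = 0 in its frame; a black display further back is 82 mm high. At dial value 0 the pointer looks along the generator's -x and the bar lies along its x.
- forceps: Sprung steel electrode forceps with grey finger grips, lying flat on the cradle: a long V, 215 mm long, 14 mm high (scale 20 mm), 60 g. Origin on the underside between the grips; x points to the tips, z up. A scale plate on the left leg crosses over the right leg 35 mm ahead of the origin; the right leg's pointer stands on its one long mark when the tips are 14 mm apart.
- forceps_grip (a point): Mid-way between the finger grips, half-way up (33 mm up on the cradle); axes as forceps. Squeeze along y: each grip is 44 mm long (x), 14 mm high, with a flat outer face. Over the outer faces: 47 mm let go (51 at the front ends), 28 mm at the marked gap (faces then parallel), 22 mm at the inner stop; 2.3 N, 8 N and 9.5 N on each grip. 1 mm less here makes the tip gap 1.5 mm less.
- forceps_tips (a point): Half-way between the two tips, half-way up, 60 mm ahead of forceps_grip along the forceps' x; axes as forceps. The scale plate is 12 mm wide along x and 62 mm long across.
- forceps_back (a point): Middle of the back block (22 x 22 x 14 mm) of the forceps, 120 mm behind forceps_grip. The two legs are hinged there, 115 mm behind the grips, move symmetrically, and are sprung apart.
- tip_left (a point): Inner face of the left (+y) tip plate (22 mm long, 14 mm high), at its middle. The tip gap is the distance from here to tip_right: 44 mm when let go, 14 mm at the mark, 4.5 mm at the inner stop.
- tip_right (a point): The same for the right (-y) tip.
- cradle: Fixed cradle: black base plate 215 x 72 x 6 mm with two aluminium rests, tops 26 mm up, under the back block (x = -137 to -107 mm, lips 17 mm either side of the middle) and under the legs (x = 38 to 52 mm, lips 35 mm either side); lips 6 mm high; open down to the base plate in between. Origin at the underside, below the finger grips; x along the forceps.
- dish: Open shallow round glass dish, 92 mm across, 16 mm high, 3 mm wall, 120 g, loose, with a small white carrier block (20 x 10 x 4 mm) in the middle; origin at the centre of its underside.
- jar_a: Bystander: specimen jar with lid, 60 mm across, 70 mm high; origin at the centre of its underside.
- jar_b: Bystander: another such jar.
- bottle: Bystander: bottle, 44 mm across, 110 mm high; origin at its underside.
- cup: Bystander: open white cup, 68 mm across, 75 mm high; origin at its underside.
- timer: Bystander: flat white timer, 55 x 75 x 22 mm; origin at its underside.
- pipette: Bystander: pipette lying along its own x, 240 mm long, 26 mm high; origin at the underside, near its middle.
- tweezers: Bystander: small plain steel tweezers without scale lying along their x, 126 mm long, 8 mm high; origin at the underside.
Mind the look-alikes: they are no part of the job. What is meant by the dish is not brown or yellow, and is the smaller of those in its own colour.

How it is judged:
By the outcome, as a careful person would: the job done as asked, in the order asked, and still so for the second after the job is handed in, while the arm keeps its last pose, push and grip.
It also fails if it takes over 58 s, if anything falls off the work surface, if the arm or the gripper's body presses on something with over 40 N, if the wrist force passes 120 N, or if a joint passes its speed limit or range.

## Working session

There is one attempt and no reset: what is moved stays moved. The work goes in short steps, Python scripts to look and compute and a tool call to move; the robot and the scene stay as the last step left them, time stands still between calls to the robot, and variables do not carry over. Pictures are saved under pics/ and viewed, and the job is handed in when it is done.

Besides the shell and the picture viewer there is one more tool, called after ">>>" as name(argument=value, ...) on one line, values as JSON. drive_tool: Moves the arm, as the interface text tells. Its arguments: {"type":"object","properties":{"plan":{"type":"array"}},"required":["plan"]}

```bash
mkdir -p pics; ls; cat > h.py <<'E'
from workcell import *
import numpy as np, cv2
def save(n,f,crop=None,s=1):
    p,d=capture(n); np.savez('pics/'+f+'.npz',p=p,d=d)
    ci=camera_info(n); np.savez('pics/'+f+'_ci.npz',**{k:np.array(v) for k,v in ci.items()})
    cv2.imwrite('pics/'+f+'.png',p[:,:,::-1]); return p,d,ci
def load(f):
    a=np.load('pics/'+f+'.npz'); c=np.load('pics/'+f+'_ci.npz'); return a['p'],a['d'],{k:c[k] for k in c}
def world(u,v,z,ci):
    R,_=cv2.Rodrigues(np.array(ci['rvec'],float)); t=np.array(ci['tvec'],float).ravel()
    P=np.stack([(u-ci['cx'])/ci['fx']*z,(v-ci['cy'])/ci['fy']*z,z],-1)
    return (P-t)@R
def onplane(u,v,h,ci):
    R,_=cv2.Rodrigues(np.array(ci['rvec'],float)); t=np.array(ci['tvec'],float).ravel()
    r=np.array([(u-ci['cx'])/ci['fx'],(v-ci['cy'])/ci['fy'],1.])@R; c=-R.T@t
    return c+r*(h-c[2])/r[2]
def proj(X,ci):
    return cv2.projectPoints(np.array(X,float).reshape(-1,3),np.array(ci['rvec'],float),np.array(ci['tvec'],float),np.array([[ci['fx'],0,ci['cx']],[0,ci['fy'],ci['cy']],[0,0,1.]]),None)[0].reshape(-1,2)
def cloud(d,ci):
    v,u=np.mgrid[:480,:640]; return world(u,v,d.astype(float),ci)
E
python3 - <<'E'
from h import *
print(observe())
for n in ('scene','top'):
    save(n,n+'0'); print(camera_info(n))
E
```

```text
pics
{'time_s': 0.0, 'qpos': array([-8.08673620e+01,  7.51553402e+00,  8.53297525e+01, -2.09503909e-03,
        8.72613113e+01, -4.89572971e+00]), 'qvel': array([-0.04166108, -0.02955608,  0.02302127,  0.00605775,  0.03356789,
        0.00748321]), 'effort': array([-1.64214703e-04, -5.69409156e+01, -5.00552666e+01, -4.49265031e-05,
        1.51324173e-02, -3.42735359e-05]), 'eef_pos': array([ 0.14532214, -0.58149193,  0.19183552]), 'orientation': array([-1.79893613e+02, -7.01251470e-03,  1.40284632e+01]), 'force': array([-0.73680982, -0.2213382 , -0.19292175]), 'wrist_torque': array([-0.0172148 ,  0.08051043,  0.01422046]), 'gripper_width': 0.9986048677298701}
{'fx': 592.1906669624078, 'fy': 592.1906669624078, 'cx': 318.353843506763, 'cy': 238.4986165635551, 'rvec': array([ 0.95124479,  2.345331  , -1.15990519]), 'tvec': array([ 0.37068798, -0.12961244,  1.48443057])}
{'fx': 566.4052390340938, 'fy': 566.4052390340938, 'cx': 313.60703164991634, 'cy': 243.59904268680157, 'rvec': array([ 2.2042681 , -2.13642895,  0.15978595]), 'tvec': array([-0.03970148,  0.51130605,  1.33672153])}
```

View pics/scene0.png

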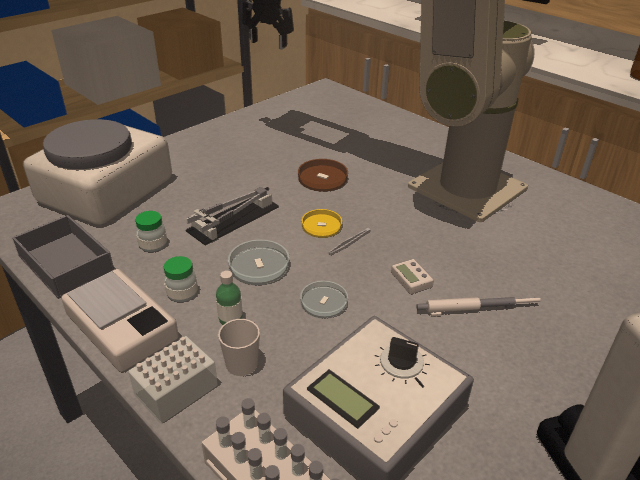

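View pics/top0.png

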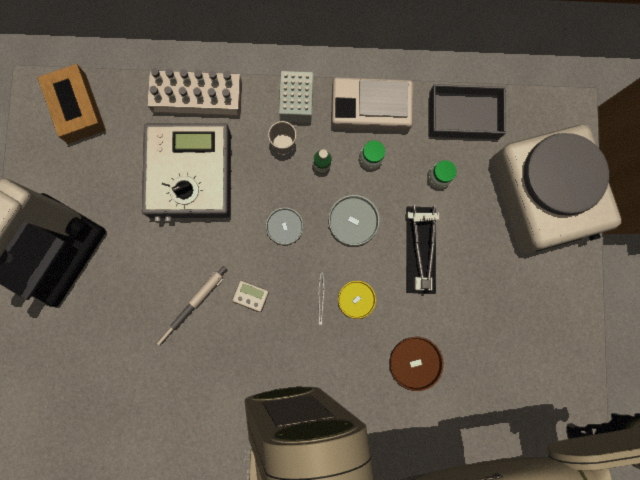

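The dial is at top px (184,189), the forceps at (423,250), and the smaller clear dish at (285,226). A larger clear dish stands at (354,221). I'll measure these next.

```bash
python3 - <<'E'
from h import *
p,d,ci=load('top0'); W=cloud(d,ci)
a=cv2.resize(p[120:225,135:240],None,fx=5,fy=5,interpolation=cv2.INTER_CUBIC)
b=cv2.resize(p[195:300,395:450],None,fx=5,fy=5,interpolation=cv2.INTER_CUBIC)
cv2.imwrite('pics/c1.png',np.hstack([a,b])[:,:,::-1])
for n,u,v in [('dial',184,189),('plate',160,205),('dish',285,226),('tipL',415,216),('tipR',434,216),('back',423,284),('base',413,265),('table',300,350),('bottle',322,157),('cup',282,130)]:
    print(n,W[v,u].round(4))
m=(W[...,2]>0.070)&(W[...,2]<0.079)
m[:, 245:]=0; m[:110]=0;m[230:]=0;m[:,:140]=0
q=W[m]; r=cv2.minAreaRect(q[:,:2].astype(np.float32)); print('gen',r,np.median(q[:,2]), cv2.boxPoints(r))
m=(W[...,2]>0.095); m[:, 245:]=0; m[:140]=0;m[230:]=0;m[:,:140]=0
q=W[m]; print('bar',len(q),q.mean(0),cv2.minAreaRect(q[:,:2].astype(np.float32)))
m=(W[...,2]>0.008)&(W[...,2]<0.05); m[:200]=0;m[250:]=0;m[:,:260]=0;m[:,310:]=0
q=W[m]; print('dish',cv2.minEnclosingCircle(q[:,:2].astype(np.float32)),q[:,2].max())
E
```

```text
dial [0.619  0.2787 0.1088]
plate [0.5864 0.3399 0.0731]
dish [0.5567 0.0475 0.007 ]
tipL [ 0.5857 -0.2663  0.0461]
tipR [ 0.588  -0.3133  0.0424]
back [ 0.4226 -0.2884  0.0384]
base [ 0.4702 -0.27    0.0084]
table [0.2565 0.0008 0.002 ]
bottle [ 0.7056 -0.0353  0.1101]
cup [0.7945 0.063  0.0255]
gen ((0.6779516935348511, 0.28737872838974), (0.22067250311374664, 0.199894517660141), 2.629326820373535) 0.07568777378078372 [[0.5631466  0.38215917]
 [0.57231665 0.18247509]
 [0.7927568  0.19259828]
 [0.78358674 0.39228237]]
bar 191 [0.58100031 0.24337213 0.30152226] ((0.4966468811035156, 0.14474022388458252), (0.403936505317688, 0.04041120409965515), 47.81658935546875)
dish ((0.5604336261749268, 0.04483819752931595), 0.07304941862821579) 0.02517514196310223
```

View pics/c1.png

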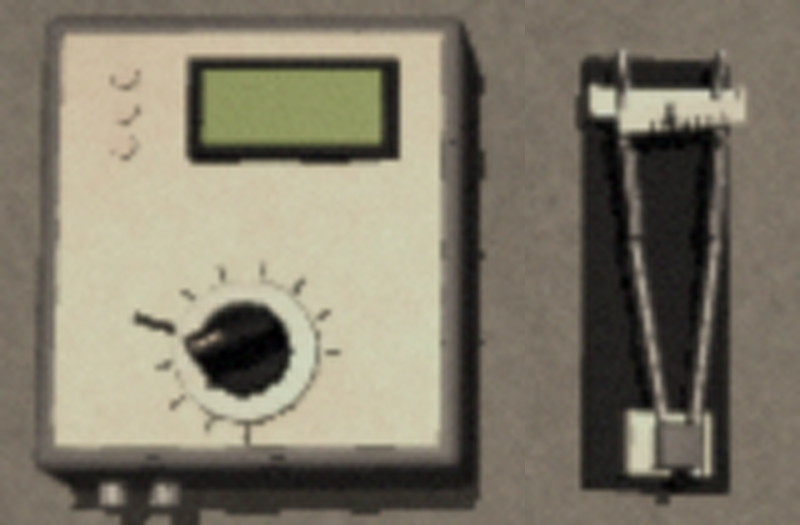

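```bash
python3 - <<'E'
from h import *
p,d,ci=load('top0'); W=cloud(d,ci)
print('dialskirt',onplane(184.4,190.4,0.08,ci), 'pred axis proj',proj([[0.623,0.2849,0.08],[0.623,0.2849,0.1195]],ci))
for n,u,v,h in [('back',426.4,283.6,.04),('tL',414.4,210,.04),('tR',434.4,210,.04)]: print(n,onplane(u,v,h,ci))
m=(W[...,2]>0.022)&(W[...,2]<0.06); m[:195]=0;m[300:]=0;m[:,:400]=0;m[:,441:]=0
vs,us=np.where(m)
for v in range(202,296,4):
    i=vs==v; print(v,[(int(u),*(W[v,u]*1000).round().astype(int)) for u in us[i]])
s,dd,cs=load('scene0')
a=cv2.resize(s[170:250,170:290],None,fx=6,fy=6,interpolation=cv2.INTER_CUBIC); cv2.imwrite('pics/c2.png',a[:,:,::-1])
print(camera_info('wrist'))
E
```

```text
dialskirt [0.62182112 0.28364099 0.08      ] pred axis proj [[183.88871027 189.88747911]
 [180.41521336 186.15365219]]
back [ 0.42375593 -0.29624834  0.04      ]
tL [ 0.60154021 -0.26596355  0.04      ]
tR [ 0.60323181 -0.31484513  0.04      ]
202 []
206 [(413, np.int64(612), np.int64(-263), np.int64(35)), (414, np.int64(611), np.int64(-265), np.int64(40)), (433, np.int64(614), np.int64(-313), np.int64(33)), (434, np.int64(613), np.int64(-314), np.int64(39))]
210 [(413, np.int64(604), np.int64(-265), np.int64(28)), (414, np.int64(602), np.int64(-266), np.int64(37)), (415, np.int64(601), np.int64(-267), np.int64(42)), (432, np.int64(604), np.int64(-310), np.int64(34)), (433, np.int64(603), np.int64(-312), np.int64(39)), (434, np.int64(603), np.int64(-314), np.int64(40))]
214 [(407, np.int64(594), np.int64(-251), np.int64(25)), (408, np.int64(592), np.int64(-251), np.int64(36)), (409, np.int64(594), np.int64(-256), np.int64(26)), (410, np.int64(594), np.int64(-258), np.int64(25)), (411, np.int64(594), np.int64(-260), np.int64(28)), (412, np.int64(593), np.int64(-262), np.int64(31)), (4
[... 8923 characters left out ...]
7)), (426, np.int64(418), np.int64(-296), np.int64(37)), (427, np.int64(418), np.int64(-298), np.int64(37)), (428, np.int64(418), np.int64(-300), np.int64(42)), (429, np.int64(418), np.int64(-302), np.int64(41)), (430, np.int64(418), np.int64(-305), np.int64(38)), (431, np.int64(419), np.int64(-311), np.int64(26))]
290 [(424, np.int64(408), np.int64(-291), np.int64(38)), (425, np.int64(408), np.int64(-292), np.int64(43)), (426, np.int64(409), np.int64(-296), np.int64(39))]
294 []
{'fx': 350.02351100072366, 'fy': 350.02351100072366, 'cx': 316.4852877569701, 'cy': 240.23925302040047, 'rvec': array([-2.29088953,  1.78874521,  0.25856395]), 'tvec': array([-0.59749014, -0.03495997,  0.37708773])}
```

View pics/c2.png

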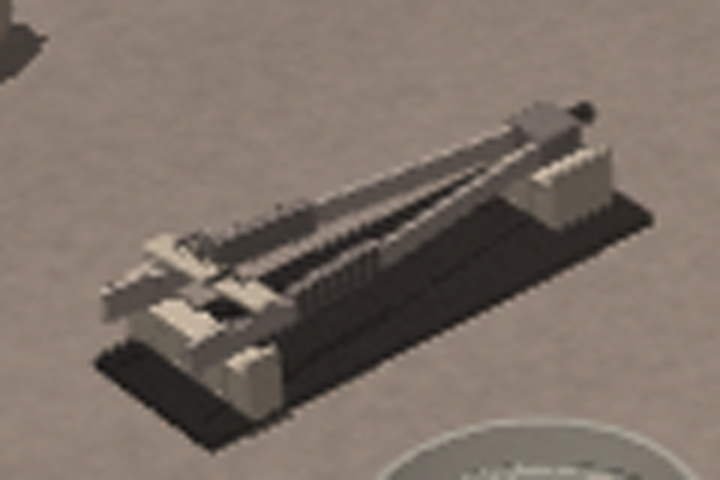

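```bash
cat >> h.py <<'E'
from scipy.spatial.transform import Rotation as Ro
def plan(tgt,yaw,n,op,frac=1.0,st=None):
    """n rows to target TCP pos/yaw (tool down)"""
    o=st or observe(); P=np.array(o['eef_pos'],float); R=Ro.from_euler('xyz',o['orientation'],degrees=True)
    y0=o['orientation'][2]; dy=(yaw-y0+180)%360-180
    rows=[];tgt=np.array(tgt,float)
    for i in range(n):
        k=n-i
        d=(tgt-P)/k; s=R.inv().apply(d)*100; s=s.round(2)
        yc=R.as_euler('xyz',degrees=True)[2]; t=-(((yaw-yc+180)%360-180)/k); t=round(t,1)
        rows.append([op,[float(x) for x in s],float(t)])
        P=P+R.apply(s/100); R=R*Ro.from_euler('z',t,degrees=True)
    for r in rows: print(r)
    print('end',P.round(4),R.as_euler('xyz',degrees=True).round(2))
def st():
    o=observe(); print('t',round(o['time_s'],2),'pos',np.round(o['eef_pos'],4),'ori',np.round(o['orientation'],2),'q',np.round(o['qpos'],1),'F',np.round(o['force'],1),'g',round(o['gripper_width'],4))
E
python3 - <<'E'
from h import *
ci=camera_info('wrist');R,_=cv2.Rodrigues(ci['rvec']);c=-R.T@ci['tvec']
o=observe();Rt=Ro.from_euler('xyz',o['orientation'],degrees=True)
print('cam in tool',Rt.inv().apply(c-o['eef_pos']),'axis',Rt.inv().apply(R[2]))
plan([0.6,0.275,0.25],118,24,1)
E
```

```text
cam in tool [ 0.0724693  -0.00169357 -0.17887354] axis [-2.81520453e-01  2.13950794e-04  9.59555204e-01]
[1, [2.7, -3.0, -0.24], -4.3]
[1, [2.92, -2.79, -0.24], -4.3]
[1, [3.12, -2.57, -0.24], -4.3]
[1, [3.31, -2.32, -0.24], -4.3]
[1, [3.47, -2.07, -0.24], -4.3]
[1, [3.62, -1.8, -0.24], -4.3]
[1, [3.74, -1.53, -0.24], -4.3]
[1, [3.84, -1.24, -0.23], -4.3]
[1, [3.93, -0.95, -0.24], -4.3]
[1, [3.99, -0.66, -0.23], -4.4]
[1, [4.03, -0.35, -0.24], -4.3]
[1, [4.04, -0.04, -0.23], -4.4]
[1, [4.03, 0.27, -0.24], -4.3]
[1, [4.0, 0.57, -0.23], -4.4]
[1, [3.95, 0.87, -0.24], -4.3]
[1, [3.87, 1.17, -0.23], -4.4]
[1, [3.77, 1.46, -0.24], -4.3]
[1, [3.65, 1.74, -0.23], -4.4]
[1, [3.5, 2.01, -0.24], -4.3]
[1, [3.34, 2.27, -0.23], -4.4]
[1, [3.16, 2.52, -0.24], -4.3]
[1, [2.96, 2.75, -0.23], -4.4]
[1, [2.74, 2.96, -0.24], -4.3]
[1, [2.52, 3.17, -0.23], -4.4]
end [0.6   0.275 0.25 ] [ 1.7997e+02 -9.0000e-02  1.1803e+02]
```

>>> drive_tool(plan=[[1, [2.7, -3.0, -0.3], -4.3], [1, [2.9, -2.8, -0.3], -4.3], [1, [3.1, -2.6, -0.3], -4.3], [1, [3.3, -2.3, -0.3], -4.3], [1, [3.5, -2.1, -0.3], -4.3], [1, [3.6, -1.8, -0.3], -4.3], [1, [3.7, -1.5, -0.3], -4.3], [1, [3.8, -1.2, -0.3], -4.3]])

```text
time_s: 0.9
eef_pos: [0.2947, -0.2862, 0.2112]
orientation: [-179.4, -0.3, 49.3]
force: [0.8, -0.3, 0.7]
gripper_width: 1.003
```

```bash
python3 - <<'E'
from h import *
st(); plan([0.6,0.275,0.25],118,16,1)
E
```

```text
t 0.9 pos [ 0.2947 -0.2862  0.2112] ori [-179.42   -0.35   49.25] q [-51.6 -22.8 111.    0.2  92.5 -10.8] F [ 0.8 -0.3  0.7] g 1.0025
[1, [3.9, -0.85, -0.21], -4.3]
[1, [3.96, -0.55, -0.21], -4.3]
[1, [3.99, -0.25, -0.21], -4.3]
[1, [3.99, 0.05, -0.21], -4.3]
[1, [3.98, 0.35, -0.21], -4.3]
[1, [3.94, 0.64, -0.21], -4.3]
[1, [3.88, 0.94, -0.21], -4.3]
[1, [3.8, 1.23, -0.21], -4.3]
[1, [3.7, 1.51, -0.21], -4.3]
[1, [3.58, 1.78, -0.21], -4.3]
[1, [3.43, 2.04, -0.21], -4.3]
[1, [3.27, 2.29, -0.21], -4.3]
[1, [3.09, 2.53, -0.21], -4.3]
[1, [2.89, 2.76, -0.21], -4.3]
[1, [2.68, 2.97, -0.21], -4.3]
[1, [2.45, 3.16, -0.21], -4.2]
end [0.6   0.275 0.25 ] [179.89  -0.67 117.95]
```

>>> drive_tool(plan=[[1, [3.9, -0.9, -0.3], -4.3], [1, [4.0, -0.6, -0.3], -4.3], [1, [4.0, -0.3, -0.3], -4.3], [1, [4.0, 0, -0.3], -4.3], [1, [4.0, 0.3, -0.3], -4.3], [1, [3.9, 0.6, -0.3], -4.3], [1, [3.9, 0.9, -0.3], -4.3], [1, [3.8, 1.2, -0.3], -4.3]])

```text
time_s: 1.7
eef_pos: [0.4437, 0.0115, 0.237]
orientation: [-179.7, -0.6, 85.1]
force: [0.9, -2.1, 0.0]
gripper_width: 0.998
```

```bash
python3 - <<'E'
from h import *
st(); plan([0.6,0.275,0.25],118,8,0.8)
E
```

```text
t 1.7 pos [0.4437 0.0115 0.237 ] ori [-179.71   -0.63   85.06] q [ -5.7 -17.9 104.6   0.6  93.7  -0.7] F [ 0.9 -2.1  0. ] g 0.9985
[0.8, [3.45, 1.66, -0.13], -4.1]
[0.8, [3.32, 1.9, -0.13], -4.1]
[0.8, [3.18, 2.14, -0.13], -4.1]
[0.8, [3.02, 2.36, -0.14], -4.1]
[0.8, [2.84, 2.57, -0.13], -4.1]
[0.8, [2.65, 2.77, -0.14], -4.1]
[0.8, [2.45, 2.95, -0.13], -4.2]
[0.8, [2.22, 3.11, -0.14], -4.1]
end [0.6   0.275 0.25 ] [179.9   -0.69 117.96]
```

>>> drive_tool(plan=[[0.8, [3.5, 1.7, 0], -4.1], [0.8, [3.3, 1.9, 0], -4.1], [0.8, [3.2, 2.2, 0], -4.1], [0.8, [3.0, 2.4, 0], -4.1], [0.8, [2.8, 2.6, 0], -4.1], [0.8, [2.6, 2.8, 0], -4.1], [0.8, [2.3, 2.9, 0], -4.1], [0.8, [1.5, 1.9, 0], -3]])

```text
time_s: 2.5
eef_pos: [0.594, 0.2775, 0.2351]
orientation: [-179.9, -0.7, 118.4]
force: [0.4, 0.2, -0.6]
gripper_width: 0.804
```

```bash
python3 - <<'E'
from h import *
st(); p,d,ci=save('wrist','w1'); st()
print(proj([[0.623,0.2849,0.1195]],ci))
E
```

```text
t 2.5 pos [0.594  0.2775 0.2351] ori [-179.85   -0.72  118.38] q [20.1 15.6 71.7  0.7 93.  -8.2] F [ 0.4  0.2 -0.6] g 0.8044
t 2.55 pos [0.5942 0.2802 0.2343] ori [-179.86   -0.8   118.64] q [20.3 15.8 71.5  0.8 92.9 -8.3] F [-2.3 -0.6 -0.5] g 0.8045
[[346.93086573 238.19309562]]
```

View pics/w1.png

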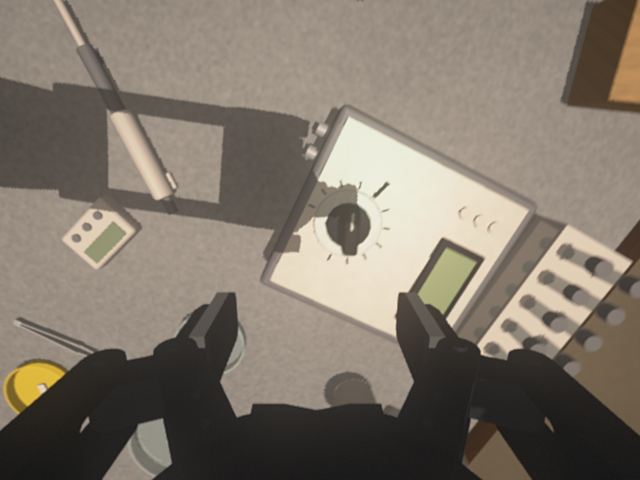

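```bash
python3 - <<'E'
from h import *
p,d,ci=load('w1'); 
def rect(h,c=(0.623,0.2849),s=0.05,N=400):
    g=np.linspace(-s,s,N); X,Y=np.meshgrid(c[1]-g, c[0]-g) # cols: y decreasing, rows: x decreasing (world x up, y left)
    uv=proj(np.stack([Y.ravel(),X.ravel(),np.full(X.size,h)],-1),ci).reshape(N,N,2).astype(np.float32)
    return cv2.remap(p,uv[...,0],uv[...,1],cv2.INTER_CUBIC)
a=rect(0.1195);b=rect(0.0765)
for im in (a,b): cv2.drawMarker(im,(200,200),(255,0,0),cv2.MARKER_CROSS,20,1)
cv2.imwrite('pics/r1.png',np.hstack([a,b])[:,:,::-1])
E
```

```text
(no output)
```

View pics/r1.png

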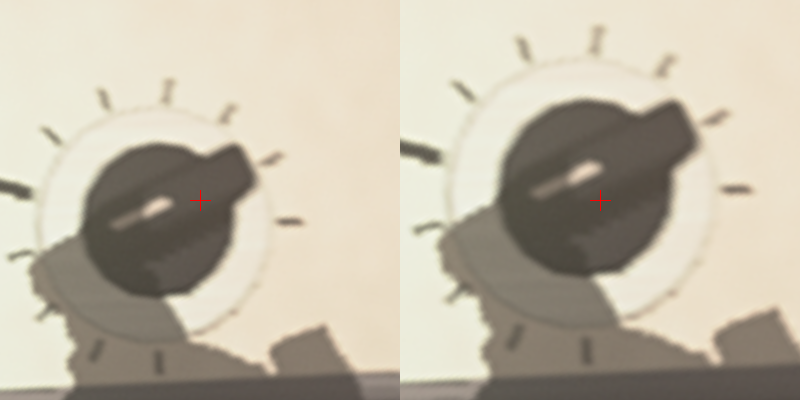

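```bash
cat >> h.py <<'E'
def rect(p,ci,h,c=(0.623,0.2849),s=0.05,N=400):
    g=np.linspace(-s,s,N); X,Y=np.meshgrid(c[1]-g, c[0]-g)
    uv=proj(np.stack([Y.ravel(),X.ravel(),np.full(X.size,h)],-1),ci).reshape(N,N,2).astype(np.float32)
    return cv2.remap(p,uv[...,0],uv[...,1],cv2.INTER_CUBIC)
E
sed -i 's/    p,d=capture(n); np.savez/    ci=camera_info(n); p,d=capture(n); np.savez/; s/^    ci=camera_info(n); np.savez/    np.savez/' h.py
python3 - <<'E'
from h import *
p,d,ci=save('wrist','w2'); st()
a=rect(p,ci,0.1195);b=rect(p,ci,0.0765)
for im in (a,b): cv2.drawMarker(im,(200,200),(255,0,0),cv2.MARKER_CROSS,20,1)
cv2.imwrite('pics/r2.png',np.hstack([a,b])[:,:,::-1])
E
```

```text
t 2.6 pos [0.5935 0.2782 0.2343] ori [-179.8    -0.76  118.41] q [20.2 15.7 71.7  0.7 92.9 -8.2] F [-0.2  0.1  0.5] g 0.8023
```

View pics/r2.png

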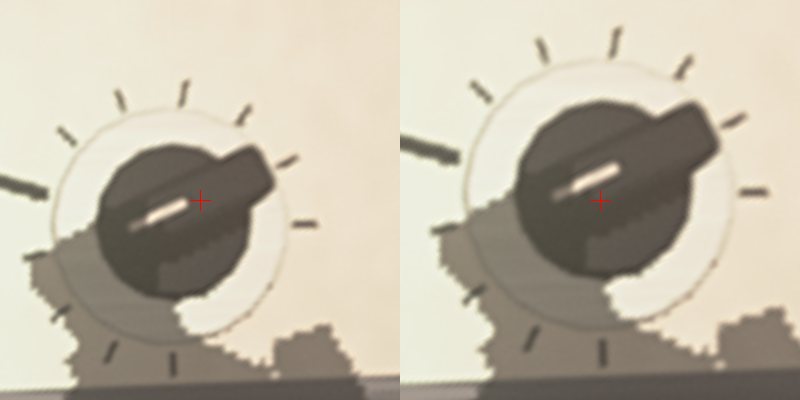

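```bash
python3 - <<'E'
from h import *
st(); plan([0.624,0.2856,0.120],111.1,8,0.6)
E
```

```text
t 2.6 pos [0.5935 0.2782 0.2343] ori [-179.8    -0.76  118.41] q [20.2 15.7 71.7  0.7 92.9 -8.2] F [-0.2  0.1  0.5] g 0.8023
[0.6, [-0.12, 0.38, 1.43], 0.9]
[0.6, [-0.11, 0.39, 1.43], 0.9]
[0.6, [-0.11, 0.39, 1.42], 0.9]
[0.6, [-0.1, 0.39, 1.43], 0.9]
[0.6, [-0.09, 0.39, 1.42], 0.9]
[0.6, [-0.09, 0.39, 1.43], 0.9]
[0.6, [-0.08, 0.39, 1.42], 1.0]
[0.6, [-0.08, 0.4, 1.43], 0.9]
end [0.624  0.2856 0.12  ] [-179.7    -0.72  111.11]
```

>>> drive_tool(plan=[[0.6, [-0.2, 0.6, 0.8], 1.8], [0.6, [-0.2, 0.6, 1.2], 1.8], [0.6, [-0.2, 0.6, 1.5], 1.8], [0.6, [-0.1, 0.6, 1.6], 1.8], [0.6, [-0.1, 0.5, 1.6], 0], [0.6, [0, 0.2, 1.6], 0], [0.6, [0, 0, 1.5], 0], [0.6, [0, 0, 0.5], 0]])

```text
time_s: 3.4
eef_pos: [0.625, 0.2791, 0.1228]
orientation: [-179.5, -0.6, 110.1]
force: [0.1, 0.2, -0.1]
gripper_width: 0.596
```

```bash
python3 - <<'E'
from h import *
st(); plan([0.624,0.2856,0.094],111.1,4,0.6)
E
```

```text
t 3.4 pos [0.625  0.2791 0.1228] ori [-179.53   -0.63  110.05] q [19.4 23.1 74.3  0.6 83.1 -0.7] F [ 0.1  0.2 -0.1] g 0.5959
[0.6, [0.15, 0.04, 0.72], -0.3]
[0.6, [0.15, 0.04, 0.72], -0.2]
[0.6, [0.16, 0.04, 0.72], -0.3]
[0.6, [0.15, 0.04, 0.73], -0.2]
end [0.624  0.2856 0.094 ] [-179.54   -0.64  111.05]
```

>>> drive_tool(plan=[[0.6, [0.2, 0, 0.6], -0.4], [0.6, [0.2, 0.1, 0.8], -0.4], [0.6, [0.2, 0, 0.8], -0.2], [0.6, [0.1, 0, 0.6], 0], [0.6, [0, 0, 0.1], 0], [0.3, [0, 0, 0], 0], [0.3, [0, 0, 0], 0], [0.3, [0, 0, 0], 0]])

```text
time_s: 4.2
eef_pos: [0.6232, 0.2875, 0.0929]
orientation: [-179.7, -0.6, 111.2]
force: [0.0, -0.2, -0.5]
gripper_width: 0.298
```

```bash
python3 - <<'E'
from h import *
p,d,ci=save('wrist','w3'); st(); plan([0.624,0.2856,0.094],111.1,2,0.3)
E
```

```text
t 4.25 pos [0.6233 0.2876 0.093 ] ori [-179.67   -0.64  111.21] q [20.1 24.4 75.7  0.6 80.2 -1.2] F [-0.1  0.8 -1. ] g 0.2988
[0.3, [-0.1, -0.0, -0.05], 0.1]
[0.3, [-0.11, -0.01, -0.05], 0.0]
end [0.624  0.2855 0.094 ] [-179.67   -0.64  111.11]
```

View pics/w3.png

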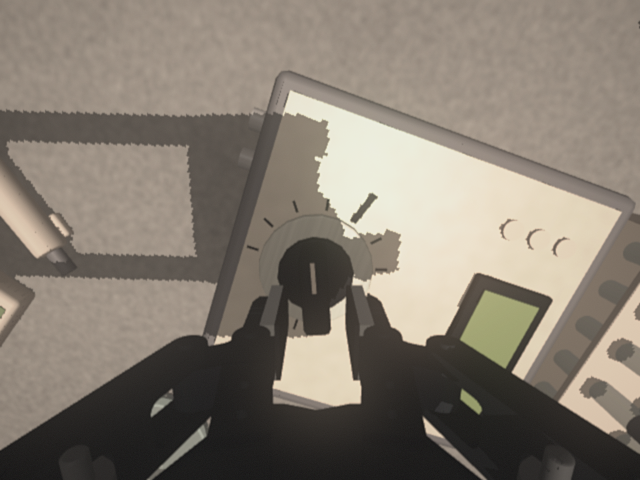

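```bash
python3 - <<'E'
from h import *
p,d,ci=load('w3'); im=p.copy()
def bar(c,a,col):
    a=np.radians(a); x=np.array([np.cos(a),np.sin(a)]); y=np.array([-x[1],x[0]])
    pts=[[*(np.array(c)+sx*.021*x+sy*.007*y),.1195] for sx,sy in((1,1),(1,-1),(-1,-1),(-1,1))]
    cv2.polylines(im,[ (proj(pts,ci)).round().astype(np.int32)],True,col,1)
bar((0.6233,0.2876),111.2,(255,0,0)); bar((0.624,0.2856),111.2,(0,255,0))
t=np.linspace(0,2*np.pi,60); im=cv2.polylines(im,[proj([[.624+.022*np.cos(k),.2856+.022*np.sin(k),.0875] for k in t],ci).round().astype(np.int32)],True,(0,255,255),1)
cv2.imwrite('pics/r3.png',cv2.resize(im[170:370,200:440],None,fx=3,fy=3,interpolation=cv2.INTER_CUBIC)[:,:,::-1])
E
```

```text
(no output)
```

View pics/r3.png

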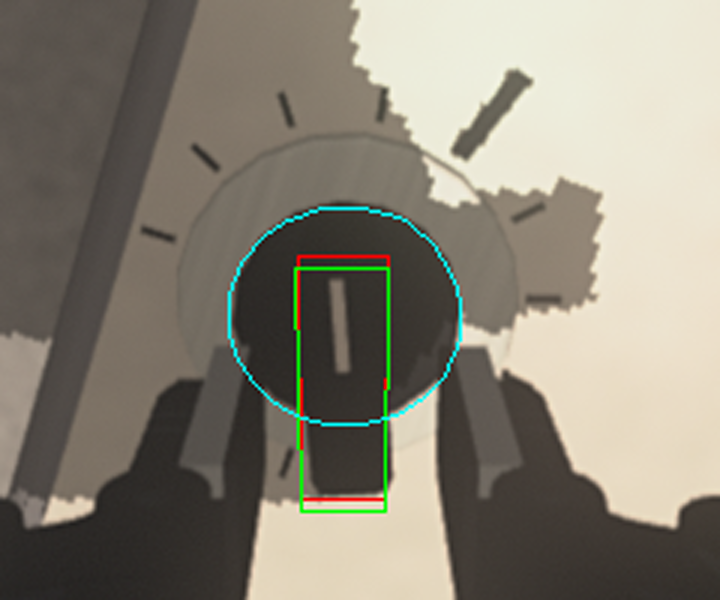

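```bash
cat >> h.py <<'E'
def pointer(p,ci,box,h=.1195,thr=0,c=None):
    u0,u1,v0,v1=box; g=p[v0:v1,u0:u1].astype(float).mean(2); bg=np.median(g); w=g-bg; m=w>max(thr,0.4*w.max())
    v,u=np.where(m); P=np.array([onplane(a+u0,b+v0,h,ci) for a,b in zip(u,v)])[:,:2]; 
    vx=cv2.fitLine(P.astype(np.float32),cv2.DIST_L2,0,1e-4,1e-4).ravel()
    s=(P-P.mean(0))@vx[:2]; e=[P.mean(0)+vx[:2]*s.min(),P.mean(0)+vx[:2]*s.max()]
    print('n',len(P),'ends',np.round(e,4),'ang',np.degrees(np.arctan2(vx[1],vx[0])))
E
python3 - <<'E'
from h import *
p,d,ci=load('w3'); pointer(p,ci,(306,322,260,297))
a,b=onplane(311.7,263.3,.1195,ci),onplane(315.3,293.3,.1195,ci); print(a,b,np.degrees(np.arctan2(*(a-b)[1::-1])))
p,d,ci=load('w2'); print(proj([[0.624,.2856,.1195]],ci))
cv2.imwrite('pics/r2b.png',cv2.resize(p[170:290,280:420],None,fx=5,fy=5)[:,:,::-1])
E
```

```text
n 142 ends [[0.6162 0.3031]
 [0.6226 0.2894]] ang -64.99816
[0.6163094  0.30295806 0.1195    ] [0.62329518 0.28952416 0.1195    ] 117.47494475813491
[[348.32651673 238.04471518]]
```

View pics/r2b.png

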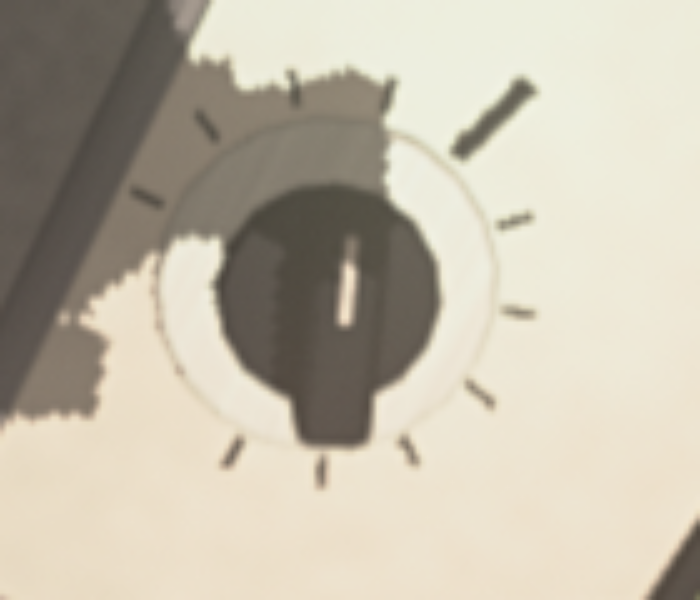

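>>> drive_tool(plan=[[0.3, [0, 0, 0], -2], [0.2, [0, 0, 0], 0], [0.1, [0, 0, 0], 0], [0.05, [0, 0, 0], 0], [0.05, [0, 0, 0], 0], [0.05, [0, 0, 0], 0], [0.05, [0, 0, 0], 0], [0.05, [0, 0, 0], 0]])

```text
time_s: 5.05
eef_pos: [0.6242, 0.2876, 0.0944]
orientation: [-179.8, -0.6, 113.1]
force: [0.5, -0.7, -0.3]
gripper_width: 0.049
```

```bash
python3 - <<'E'
from h import *
p,d,ci=save('wrist','w4'); st()
cv2.imwrite('pics/r4.png',cv2.resize(p[170:370,200:440],None,fx=3,fy=3,interpolation=cv2.INTER_CUBIC)[:,:,::-1])
E
```

```text
t 5.1 pos [0.6242 0.2876 0.0944] ori [-179.81   -0.64  113.09] q [20.1 24.4 75.6  0.6 80.2 -3.1] F [-0.   0.2  0.3] g 0.0498
```

View pics/r4.png

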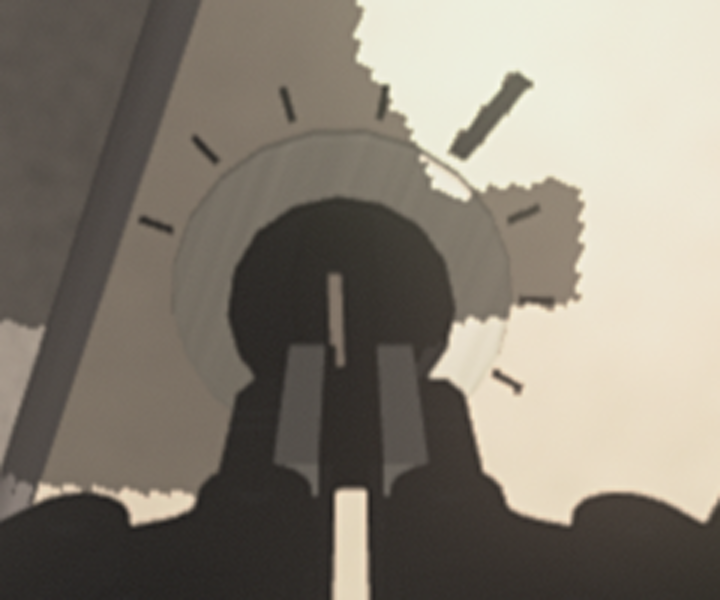

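```bash
python3 - <<'E'
from h import *
p,d,ci=load('w4'); o=observe(); R=Ro.from_euler('xyz',o['orientation'],degrees=True)
for z in (0,-.019,-.03): 
    q=proj(R.apply([0,0,z])+o['eef_pos'],ci)[0]; print(z,q,(q-[200,170])*3)
W=cloud(d,ci)
for u,v in [(304,300),(330,300),(304,320),(330,320),(313,290),(317,310),(318,320),(280,270),(345,255),(313,265),(318,350)]:
    print((u-200)*3,(v-170)*3,d[v,u],W[v,u].round(4))
E
```

```text
0 [314.22869943 276.00954442] [342.68609828 318.02863325]
-0.019 [313.96181593 290.50129896] [341.8854478  361.50389688]
-0.03 [313.78006589 300.37031313] [341.34019767 391.11093939]
312 390 0.13573748 [0.6164 0.2971 0.1497]
390 390 0.1359746 [0.6257 0.301  0.1494]
312 450 0.1219973 [0.6172 0.2967 0.1641]
390 450 0.12094832 [0.6253 0.3007 0.165 ]
339 360 0.1696542 [0.6232 0.2891 0.1172]
351 420 0.17272633 [0.6292 0.2799 0.1171]
354 450 0.17454083 [0.6318 0.2749 0.1168]
240 300 0.19774471 [0.6059 0.2811 0.0883]
435 255 0.19828409 [0.6365 0.3028 0.0854]
339 285 0.16529089 [0.618  0.3012 0.1181]
354 540 0.22728913 [0.6494 0.234  0.0745]
```

```bash
python3 - <<'E'
from h import *
p,d,ci=load('w4'); W=cloud(d,ci); o=observe(); R=Ro.from_euler('xyz',o['orientation'],degrees=True)
T=R.inv().apply((W.reshape(-1,3)-o['eef_pos'])).reshape(W.shape)*1000
for u in (300,303,329,333): print(u,[(v,*T[v,u].round(0).astype(int)) for v in range(280,345,5)])
q=T.reshape(-1,3); m=(abs(q[:,0])<15)&(abs(q[:,1])<30)&(q[:,2]>-100); 
print(np.histogram(q[m][:,2],bins=range(-100,30,5)))
E
```

```text
300 [(280, np.int64(7), np.int64(-7), np.int64(-23)), (285, np.int64(12), np.int64(-6), np.int64(-41)), (290, np.int64(12), np.int64(-6), np.int64(-46)), (295, np.int64(12), np.int64(-5), np.int64(-49)), (300, np.int64(13), np.int64(-5), np.int64(-55)), (305, np.int64(12), np.int64(-5), np.int64(-59)), (310, np.int64(13), np.int64(-5), np.int64(-65)), (315, np.int64(12), np.int64(-5), np.int64(-67)), (320, np.int64(12), np.int64(-4), np.int64(-70)), (325, np.int64(12), np.int64(-4), np.int64(-74)), (330, np.int64(13), np.int64(-4), np.int64(-78)), (335, np.int64(13), np.int64(-4), np.int64(-82)), (340, np.int64(14), np.int64(-4), np.int64(-85))]
303 [(280, np.int64(7), np.int64(-5), np.int64(-23)), (285, np.int64(12), np.int64(-5), np.int64(-40)), (290, np.int64(12), np.int64(-4), np.int64(-45)), (295, np.int64(12), np.int64(-4), np.int64(-50)), (300, np.int64(12), np.int64(-4), np.int64(-55)), (305, np.int64(12), np.int64(-4), np.int64(-59)), (310, np.int64(13), np.int64(-4), np.int64(-64)), (315, np.int64(12), np.int64(-4), np.int64(-67)), (320, np.int64(12), np.int64(-3), np.int64
[... 1139 characters left out ...]
9)), (310, np.int64(13), np.int64(7), np.int64(-63)), (315, np.int64(12), np.int64(7), np.int64(-67)), (320, np.int64(12), np.int64(7), np.int64(-70)), (325, np.int64(12), np.int64(7), np.int64(-73)), (330, np.int64(14), np.int64(7), np.int64(-80)), (335, np.int64(13), np.int64(7), np.int64(-81)), (340, np.int64(13), np.int64(6), np.int64(-84))]
(array([ 907, 3655, 1881, 1711,  466,  852,  348,  476,  489,  387,  326,
        210,    9,    0,    2,  924,   10,    0,    0,    0,    0, 1841,
        773,  852,    5]), array([-100,  -95,  -90,  -85,  -80,  -75,  -70,  -65,  -60,  -55,  -50,
        -45,  -40,  -35,  -30,  -25,  -20,  -15,  -10,   -5,    0,    5,
         10,   15,   20,   25]))
```

```bash
python3 - <<'E'
from h import *
p,d,ci=save('scene','s4'); o=observe()
q=proj([o['eef_pos'],o['eef_pos']+np.array([0,0,.039])],ci); print(q)
u,v=q[0].astype(int); print(u,v)
im=p.copy()
for k in q: cv2.drawMarker(im,tuple(int(x) for x in k.round()),(255,0,0),cv2.MARKER_CROSS,5,1)
cv2.imwrite('pics/s4c.png',cv2.resize(im[v-90:v+60,u-90:u+90],None,fx=4,fy=4,interpolation=cv2.INTER_CUBIC)[:,:,::-1])
E
```

```text
[[403.66759074 354.09433925]
 [406.41847717 336.33542979]]
403 354
```

View pics/s4c.png

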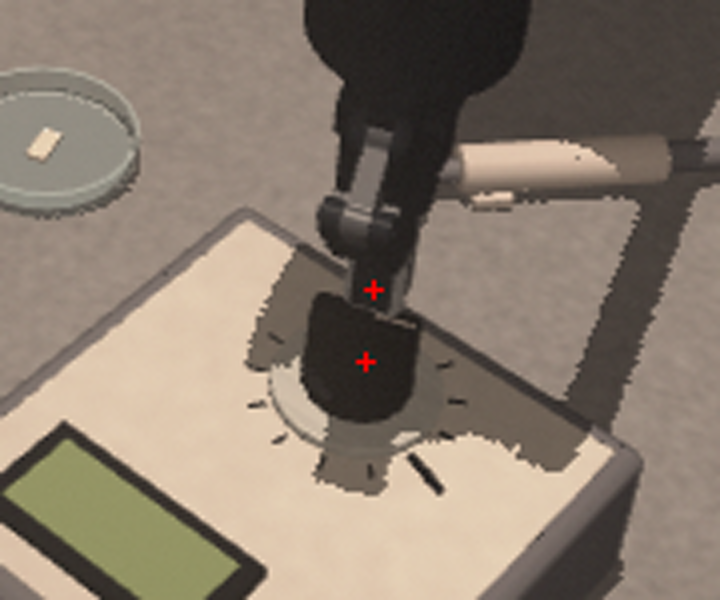

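```bash
python3 - <<'E'
from h import *
p,d,ci=load('s4'); W=cloud(d,ci); o=observe(); R=Ro.from_euler('xyz',o['orientation'],degrees=True)
T=R.inv().apply((W.reshape(-1,3)-o['eef_pos'])).reshape(W.shape)*1000
u0,v0=403-90,354-90
for zx,zy in [(375,90),(375,120),(370,160),(360,215),(365,260),(370,275),(370,290),(370,300),(395,290),(395,305),(340,310),(400,325),(360,340)]:
    u,v=u0+zx//4,v0+zy//4; print((zx,zy),T[v,u].round(0),W[v,u].round(3))
m=(abs(T[...,0])<25)&(abs(T[...,1])<40)&(T[...,2]>-150)
print(np.histogram(T[m][:,2],bins=range(-150,30,6)))
E
```

```text
(375, 90) [  -3.   38. -169.] [0.661 0.298 0.263]
(375, 120) [  -1.   39. -156.] [0.661 0.3   0.25 ]
(370, 160) [  -0.   41. -140.] [0.663 0.302 0.235]
(360, 215) [   2.   57. -131.] [0.676 0.311 0.225]
(365, 260) [  1.  33. -86.] [0.655 0.301 0.181]
(370, 275) [  0.  16. -63.] [0.639 0.293 0.157]
(370, 290) [  1.  14. -53.] [0.637 0.293 0.148]
(370, 300) [  2.  16. -49.] [0.638 0.295 0.143]
(395, 290) [  9.   9. -52.] [0.63  0.299 0.147]
(395, 305) [ 10.   9. -44.] [0.629 0.3   0.139]
(340, 310) [-11.   0. -25.] [0.629 0.277 0.119]
(400, 325) [ 12.  -1. -24.] [0.619 0.298 0.119]
(360, 340) [ -1.   4. -15.] [0.629 0.288 0.109]
(array([ 83,  80,  55,  47,  32,  34,  43,  69,  19,  22,  36,   8,   1,
         9,  38,  46,  49,  33,  15,   0,  59, 149,  86,  76,  79, 139,
       170, 382, 249]), array([-150, -144, -138, -132, -126, -120, -114, -108, -102,  -96,  -90,
        -84,  -78,  -72,  -66,  -60,  -54,  -48,  -42,  -36,  -30,  -24,
        -18,  -12,   -6,    0,    6,   12,   18,   24]))
```

Both cameras agree on the discrepancy: the real fingertips end about 39 mm behind the reported TCP, so the jaws closed above the bar. I'll treat the tips as reported TCP z + 39 mm, then reopen and go down.

>>> drive_tool(plan=[[0.45, [0, 0, 0], -1], [0.45, [0, 0, 0], 0], [0.45, [0, 0, 0], 0], [0.45, [0, 0, 0.8], 0], [0.45, [0, 0, 0.8], 0], [0.45, [0, 0, 0.8], 0], [0.45, [0, 0, 0.8], 0], [0.45, [0, 0, 0.4], 0]])

```text
time_s: 5.95
eef_pos: [0.6237, 0.2878, 0.055]
orientation: [-179.8, -0.6, 114.2]
force: [0.1, -1.7, -0.5]
gripper_width: 0.446
```

```bash
cat >> h.py <<'E'
def toolcloud(d,ci,o=None):
    o=o or observe(); R=Ro.from_euler('xyz',o['orientation'],degrees=True)
    W=cloud(d,ci); return R.inv().apply((W.reshape(-1,3)-o['eef_pos'])).reshape(W.shape)*1000
E
python3 - <<'E'
from h import *
p,d,ci=save('wrist','w5'); st()
cv2.imwrite('pics/r5.png',cv2.resize(p[170:370,200:440],None,fx=3,fy=3,interpolation=cv2.INTER_CUBIC)[:,:,::-1])
E
```

```text
t 6.0 pos [0.6232 0.2877 0.0543] ori [-179.74   -0.65  114.18] q [20.1 26.3 77.5  0.6 76.5 -4.2] F [-0.2 -0.5 -1.5] g 0.4473
```

View pics/r5.png

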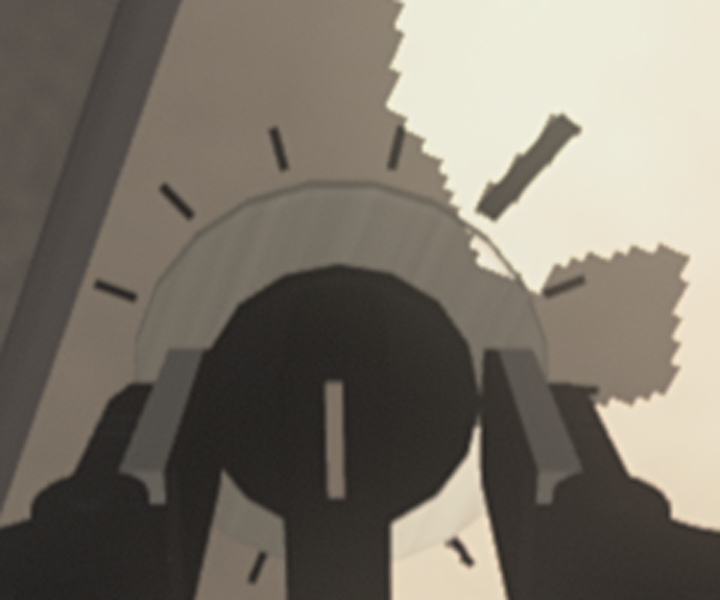

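>>> drive_tool(plan=[[0.3, [0, -0.1, 0], 0], [0.2, [0, 0, 0], 0], [0.1, [0, 0, 0], 0], [0.05, [0, 0, 0], 0], [0.05, [0, 0, 0], 0], [0.05, [0, 0, 0], 0], [0.05, [0, 0, 0], 0], [0.05, [0, 0, 0], 0]])

```text
time_s: 6.8
eef_pos: [0.622, 0.2872, 0.0539]
orientation: [-179.7, -0.7, 114.2]
force: [0.1, -0.1, -2.9]
gripper_width: 0.153
```

```bash
python3 - <<'E'
from h import *
p,d,ci=save('wrist','w6'); st(); print(observe()['wrist_torque'])
cv2.imwrite('pics/r6.png',cv2.resize(p[170:370,200:440],None,fx=3,fy=3,interpolation=cv2.INTER_CUBIC)[:,:,::-1])
E
```

```text
t 6.85 pos [0.622  0.2872 0.054 ] ori [-179.71   -0.65  114.17] q [20.1 26.1 77.7  0.6 76.5 -4.2] F [-0.3 -0.9 -2.7] g 0.1555
[ 0.01824283 -0.06873151  0.00341291]
```

View pics/r6.png

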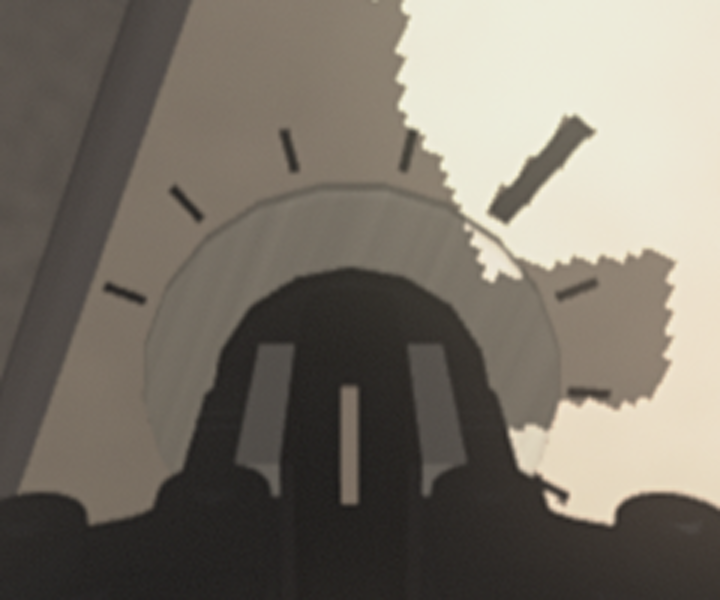

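>>> drive_tool(plan=[[0.05, [0, 0, 0], 4], [0.05, [0, 0, 0], 6], [0.05, [0, 0, 0], 7], [0.05, [0, 0, 0], 7], [0.05, [0, 0, 0], 7], [0.05, [0, 0, 0], 6], [0.05, [0, 0, 0], 2], [0.05, [0, 0, 0], 0]])

```text
time_s: 7.65
eef_pos: [0.6246, 0.2874, 0.054]
orientation: [-179.6, -0.4, 73.6]
force: [-1.3, -0.1, -1.6]
gripper_width: 0.147
```

```bash
python3 - <<'E'
from h import *
p,d,ci=save('wrist','w7'); st(); print(observe()['wrist_torque'])
cv2.imwrite('pics/r7.png',cv2.resize(p[170:370,200:440],None,fx=3,fy=3,interpolation=cv2.INTER_CUBIC)[:,:,::-1])
E
```

```text
t 7.7 pos [0.6246 0.2874 0.054 ] ori [-179.63   -0.45   73.65] q [20.1 26.2 77.6  0.6 76.2 36.3] F [-0.7 -0.1 -1.6] g 0.1526
[ 0.06559285 -0.1454649  -0.01155212]
```

View pics/r7.png

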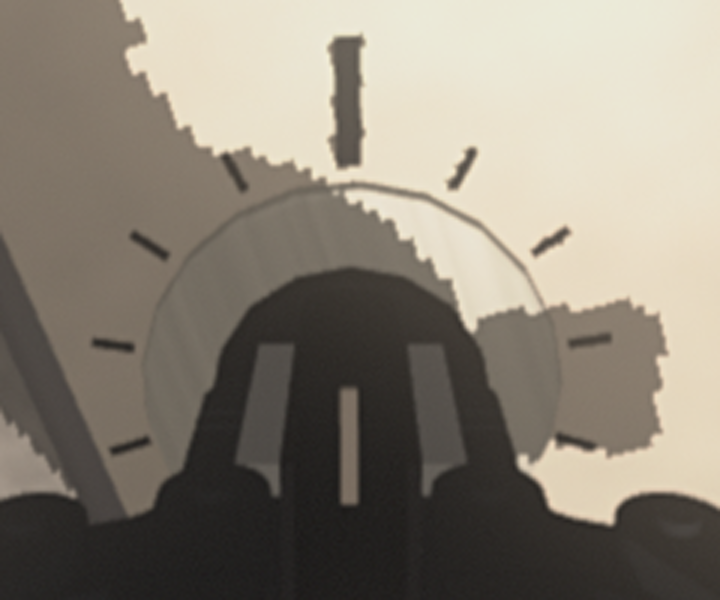

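>>> drive_tool(plan=[[0.05, [0, 0, 0], -0.8], [0.05, [0, 0, 0], 0], [0.05, [0, 0, 0], 0], [0.3, [0, 0, 0], 0], [0.5, [0, 0, 0], 0], [0.5, [0, 0, 0], 0], [0.5, [0, 0, -1.0], 0], [0.5, [0, 0, -2.0], 0]])

```text
time_s: 8.5
eef_pos: [0.6231, 0.2866, 0.0828]
orientation: [-179.4, -0.3, 74.7]
force: [-0.7, 0.3, -0.9]
gripper_width: 0.499
```

```bash
python3 - <<'E'
from h import *
st(); plan([0.60,0.27,0.25],74.6,8,0.6)
E
```

```text
t 8.5 pos [0.6231 0.2866 0.0828] ori [-179.44   -0.32   74.74] q [20.1 24.7 76.4  0.6 79.1 35.2] F [-0.7  0.3 -0.9] g 0.4987
[0.6, [-0.26, -0.24, -2.09], 0.0]
[0.6, [-0.26, -0.25, -2.09], 0.0]
[0.6, [-0.27, -0.24, -2.09], 0.0]
[0.6, [-0.26, -0.25, -2.09], 0.0]
[0.6, [-0.27, -0.24, -2.09], 0.0]
[0.6, [-0.26, -0.25, -2.09], 0.0]
[0.6, [-0.27, -0.24, -2.09], 0.1]
[0.6, [-0.26, -0.25, -2.08], 0.0]
end [0.6    0.2701 0.25  ] [-179.44   -0.32   74.64]
```

>>> drive_tool(plan=[[0.6, [0, 0, -2.0], 0], [0.6, [0, 0, -2.5], 0], [0.6, [0, 0, -3], 0], [0.8, [0, 0, -3], 0], [0.8, [0, 0, -2.5], 0], [0.8, [0, 0, -1.5], 0], [0.8, [0, 0, -0.5], 0], [0.8, [0, 0, 0], 0]])

```text
time_s: 9.3
eef_pos: [0.6259, 0.2859, 0.249]
orientation: [-179.9, -0.7, 74.8]
force: [0.1, -0.1, -0.3]
gripper_width: 0.801
```

```bash
python3 - <<'E'
from h import *
p,d,ci=save('wrist','w8'); st()
c=proj([[.6238,.287,.1]],ci)[0].astype(int); print(c)
cv2.imwrite('pics/r8.png',cv2.resize(p[c[1]-75:c[1]+75,c[0]-80:c[0]+80],None,fx=4,fy=4,interpolation=cv2.INTER_CUBIC)[:,:,::-1])
E
```

```text
t 9.35 pos [0.6257 0.2858 0.2483] ori [-179.88   -0.63   74.75] q [19.9 20.2 64.8  0.6 94.7 35.2] F [0.4 0.3 0.1] g 0.8004
[314 218]
```

View pics/r8.png

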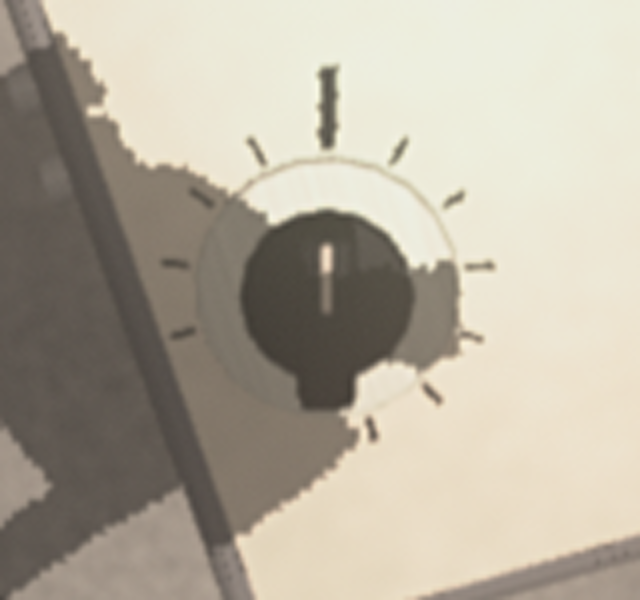

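```bash
python3 - <<'E'
from h import *
plan([0.544,-0.2917,0.17],1.75,16,0.8)
E
```

```text
[0.8, [-3.62, 0.46, 0.45], 4.6]
[0.8, [-3.57, 0.75, 0.45], 4.6]
[0.8, [-3.5, 1.03, 0.45], 4.6]
[0.8, [-3.41, 1.31, 0.45], 4.6]
[0.8, [-3.29, 1.58, 0.45], 4.5]
[0.8, [-3.16, 1.83, 0.45], 4.6]
[0.8, [-3.0, 2.08, 0.45], 4.5]
[0.8, [-2.83, 2.31, 0.45], 4.6]
[0.8, [-2.64, 2.53, 0.45], 4.5]
[0.8, [-2.43, 2.72, 0.45], 4.6]
[0.8, [-2.2, 2.91, 0.45], 4.5]
[0.8, [-1.97, 3.07, 0.45], 4.6]
[0.8, [-1.72, 3.22, 0.45], 4.6]
[0.8, [-1.45, 3.35, 0.44], 4.5]
[0.8, [-1.18, 3.46, 0.45], 4.6]
[0.8, [-0.9, 3.54, 0.44], 4.5]
end [ 0.544  -0.2917  0.17  ] [-1.7936e+02 -7.0000e-02  1.7500e+00]
```

>>> drive_tool(plan=[[0.8, [-3.6, 0.5, 0.2], 4.6], [0.8, [-3.6, 0.8, 0.2], 4.6], [0.8, [-3.5, 1.0, 0.2], 4.6], [0.8, [-3.4, 1.3, 0.2], 4.6], [0.8, [-3.3, 1.6, 0.2], 4.6], [0.8, [-3.2, 1.8, 0.2], 4.6], [0.8, [-3.0, 2.1, 0.2], 4.6], [0.8, [-2.8, 2.3, 0.2], 4.6]])

```text
time_s: 10.15
eef_pos: [0.5736, -0.0081, 0.2106]
orientation: [-178.7, 0.7, 37.1]
force: [0.6, -0.4, 0.3]
gripper_width: 0.799
```

```bash
python3 - <<'E'
from h import *
st(); plan([0.544,-0.2917,0.17],1.75,8,0.8)
E
```

```text
t 10.15 pos [ 0.5736 -0.0081  0.2106] ori [-178.73    0.71   37.07] q [-6.2  4.5 86.7  0.4 90.3 46.7] F [ 0.6 -0.4  0.3] g 0.799
[0.8, [-2.43, 2.62, 0.48], 4.4]
[0.8, [-2.22, 2.79, 0.48], 4.4]
[0.8, [-1.99, 2.96, 0.48], 4.4]
[0.8, [-1.76, 3.1, 0.48], 4.4]
[0.8, [-1.52, 3.23, 0.48], 4.4]
[0.8, [-1.27, 3.33, 0.48], 4.4]
[0.8, [-1.01, 3.42, 0.48], 4.5]
[0.8, [-0.74, 3.5, 0.48], 4.4]
end [ 0.544  -0.2917  0.17  ] [-179.37    1.31    1.77]
```

>>> drive_tool(plan=[[0.8, [-2.4, 2.6, 0.3], 4.4], [0.8, [-2.2, 2.8, 0.3], 4.4], [0.8, [-2.0, 3.0, 0.3], 4.4], [0.8, [-1.8, 3.1, 0.3], 4.4], [0.8, [-1.5, 3.2, 0.3], 4.4], [0.8, [-1.3, 3.2, 0.3], 4.4], [0.8, [-1.0, 2.6, 0.3], 4.4], [0.8, [-0.5, 1.2, 0.2], 3.5]])

```text
time_s: 10.95
eef_pos: [0.5271, -0.2687, 0.1666]
orientation: [-178.8, 2.7, 1.1]
force: [0.1, -0.2, 0.0]
gripper_width: 0.801
```

```bash
python3 - <<'E'
from h import *
st(); save('wrist','w9x'); p,d,ci=save('wrist','w9'); st()
E
```

```text
t 10.95 pos [ 0.5271 -0.2687  0.1666] ori [-178.84    2.67    1.11] q [-31.7  10.1  85.2  -0.5  87.6  57.3] F [ 0.1 -0.2  0. ] g 0.8007
t 11.05 pos [ 0.5268 -0.268   0.1662] ori [-178.79    2.72    1.18] q [-31.6  10.1  85.3  -0.5  87.6  57.3] F [-0.4 -0.6 -0.3] g 0.7987
```

View pics/w9.png

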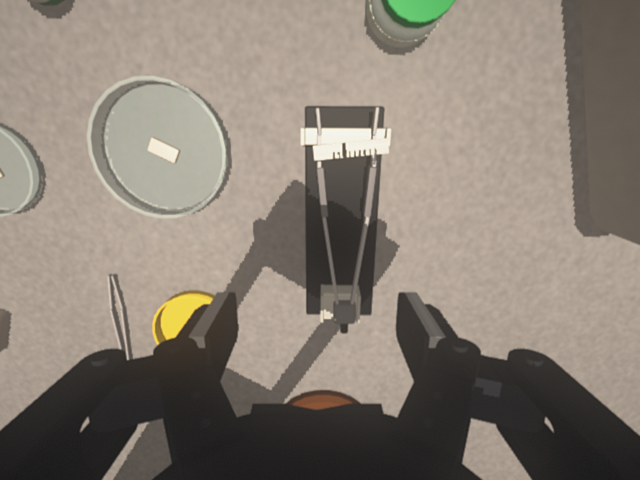

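```bash
python3 - <<'E'
from h import *
p,d,ci=load('w9'); W=cloud(d,ci)
cv2.imwrite('pics/r9.png',cv2.resize(p[95:335,285:410],None,fx=2.5,fy=2.5,interpolation=cv2.INTER_CUBIC)[:,:,::-1])
print('back',onplane(345,312,.04,ci)); 
for v in range(104,320,8):
    a=[u for u in range(295,400) if 0.028<W[v,u,2]<0.06]
    if a: 
        X=W[v,a]; L=X[X[:,1]>-.292]; Rr=X[X[:,1]<=-.292]
        print(v,'x',X[:,0].mean().round(3),'z',np.median(X[:,2]).round(3),'outL',X[:,1].max().round(4),'outR',X[:,1].min().round(4),'mid',((X[:,1].max()+X[:,1].min())/2).round(4))
E
```

```text
back [ 0.42872088 -0.29463421  0.04      ]
112 x 0.612 z 0.038 outL -0.2638 outR -0.314 mid -0.2889
120 x 0.606 z 0.038 outL -0.2647 outR -0.3135 mid -0.2891
128 x 0.6 z 0.037 outL -0.251 outR -0.3134 mid -0.2822
136 x 0.593 z 0.031 outL -0.251 outR -0.3267 mid -0.2889
144 x 0.587 z 0.042 outL -0.251 outR -0.3264 mid -0.2887
152 x 0.581 z 0.042 outL -0.2626 outR -0.3237 mid -0.2931
160 x 0.574 z 0.04 outL -0.2635 outR -0.3135 mid -0.2885
168 x 0.567 z 0.038 outL -0.2652 outR -0.3156 mid -0.2904
176 x 0.561 z 0.038 outL -0.2662 outR -0.315 mid -0.2906
184 x 0.554 z 0.038 outL -0.2663 outR -0.3147 mid -0.2905
192 x 0.547 z 0.038 outL -0.2673 outR -0.3143 mid -0.2908
200 x 0.54 z 0.038 outL -0.2683 outR -0.3141 mid -0.2912
208 x 0.532 z 0.038 outL -0.2693 outR -0.3134 mid -0.2913
216 x 0.525 z 0.038 outL -0.2703 outR -0.3129 mid -0.2916
224 x 0.517 z 0.035 outL -0.2723 outR -0.3111 mid -0.2917
232 x 0.509 z 0.035 outL -0.2733 outR -0.3108 mid -0.2921
240 x 0.501 z 0.035 outL -0.2744 outR -0.3104 mid -0.2924
248 x 0.493 z 0.034 outL -0.2756 outR -0.3091 mid -0.2923
256 x 0.485 z 0.035 outL -0.2767 outR -0.3086 mid -0.2927
264 x 0.477 z 0.035 outL -0.2788 outR -0.3071 mid -0.2929
272 x 0.469 z 0.035 outL -0.2799 outR -0.3066 mid -0.2933
280 x 0.46 z 0.035 outL -0.2811 outR -0.3052 mid -0.2932
288 x 0.452 z 0.035 outL -0.2823 outR -0.3046 mid -0.2934
296 x 0.442 z 0.03 outL -0.2709 outR -0.3098 mid -0.2903
304 x 0.434 z 0.035 outL -0.271 outR -0.3101 mid -0.2906
312 x 0.426 z 0.037 outL -0.2712 outR -0.3097 mid -0.2905
```

View pics/r9.png

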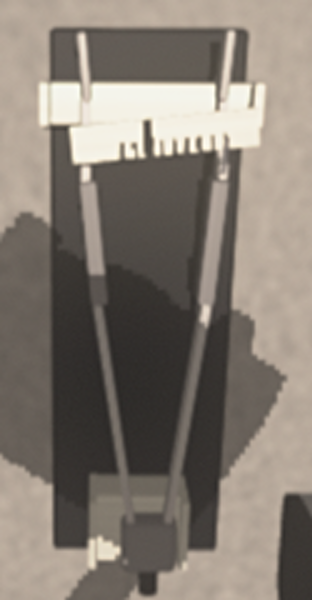

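```bash
python3 - <<'E'
from h import *
for f,e in [('w4',([.6242,.2876,.0944],[-179.81,-.64,113.09])),('w5',([.6232,.2877,.0543],[-179.74,-.65,114.18])),('w3',([.6233,.2876,.093],[-179.67,-.64,111.21])),('w9',([.5268,-.268,.1662],[-178.79,2.72,1.18]))]:
    p,d,ci=load(f); o=dict(eef_pos=np.array(e[0]),orientation=np.array(e[1])); T=toolcloud(d,ci,o).reshape(-1,3)
    # finger front-face points
    for s in (-1,1):
        m=(abs(T[:,0]-12)<3)&(T[:,1]*s>2)&(T[:,1]*s<60)&(T[:,2]>-75)&(T[:,2]<-22 )
        q=T[m]; 
        if len(q): print(f,s,len(q),'zmax',np.percentile(q[:,2],[90,97,99.5]).round(1),'inner y',np.percentile(abs(q[:,1]),[1,5]).round(1))
E
```

```text
w4 -1 742 zmax [-22.9 -22.2 -22. ] inner y [2.1 2.3]
w4 1 841 zmax [-42.3 -23.  -22.3] inner y [2.4 3.5]
w5 -1 1661 zmax [-24.8 -24.1 -23.4] inner y [2.5 4. ]
w5 1 1671 zmax [-24.9 -24.4 -23.7] inner y [2.6 4.1]
w3 -1 1021 zmax [-24.5 -23.5 -22.4] inner y [2.5 4.3]
w3 1 989 zmax [-39.3 -23.7 -22.5] inner y [2.3 4.2]
w9 -1 771 zmax [-50.3 -47.5 -45.8] inner y [34.1 34.2]
w9 1 742 zmax [-50.5 -47.5 -46.1] inner y [33.8 34. ]
```

```bash
cat >> h.py <<'E'
def tcp_for(g,off,o=None):
    o=o or observe(); R=Ro.from_euler('xyz',o['orientation'],degrees=True); return np.array(g)+R.apply([0,0,off])
E
python3 - <<'E'
from h import *
t=tcp_for([.546,-.2911,.034],.0595); print(t)
plan([t[0],t[1],0.06],1.7,8,0.8)
E
```

```text
[ 0.54314692 -0.28990341 -0.02541951]
[0.8, [0.26, 0.31, 1.31], -0.1]
[0.8, [0.26, 0.31, 1.31], -0.1]
[0.8, [0.26, 0.3, 1.31], -0.1]
[0.8, [0.26, 0.31, 1.31], -0.0]
[0.8, [0.26, 0.31, 1.31], -0.1]
[0.8, [0.26, 0.3, 1.31], -0.0]
[0.8, [0.26, 0.31, 1.31], -0.1]
[0.8, [0.26, 0.3, 1.31], -0.0]
end [ 0.5431 -0.2899  0.0601] [-178.77    2.71    1.68]
```

>>> drive_tool(plan=[[0.8, [0.2, 0.3, 0.8], -0.4], [0.8, [0.4, 0.4, 1.3], 0], [0.8, [0.4, 0.5, 1.6], 0], [0.8, [0.4, 0.5, 1.6], 0], [0.8, [0.4, 0.5, 1.6], 0], [0.8, [0.3, 0.3, 1.5], 0], [0.8, [0, 0, 1], 0], [0.8, [0, 0, 0.5], 0]])

```text
time_s: 11.85
eef_pos: [0.5445, -0.2867, 0.0525]
orientation: [-178.5, 3.0, 2.2]
force: [0.3, -0.1, -0.3]
gripper_width: 0.802
```

```bash
python3 - <<'E'
from h import *
st(); p,d,ci=save('wrist','w10'); st(); t=tcp_for([.546,-.2911,.034],.0595); print(t)
plan(t,1.7,8,0.8)
im=p.copy()
for x,y in((.568,-.266),(.568,-.3155),(.524,-.271),(.524,-.3125)):
    q=proj([[x,y,.04]],ci)[0]; cv2.circle(im,tuple(int(k) for k in q.round()),3,(255,0,0),1)
cv2.imwrite('pics/w10.png',im[:,:,::-1])
E
```

```text
t 11.85 pos [ 0.5445 -0.2867  0.0525] ori [-178.49    2.98    2.17] q [-32.3  19.2  86.7  -0.5  77.3  55.7] F [ 0.3 -0.1 -0.3] g 0.8018
t 11.9 pos [ 0.544  -0.2864  0.0518] ori [-178.46    3.03    2.18] q [-32.3  19.3  86.8  -0.4  77.3  55.7] F [-1.   0.7 -0.3] g 0.8039
[ 0.54279831 -0.28961759 -0.0253953 ]
[0.8, [0.03, 0.07, 0.96], 0.1]
[0.8, [0.04, 0.07, 0.96], 0.1]
[0.8, [0.03, 0.06, 0.96], 0.0]
[0.8, [0.04, 0.07, 0.97], 0.1]
[0.8, [0.03, 0.06, 0.96], 0.0]
[0.8, [0.04, 0.07, 0.97], 0.1]
[0.8, [0.03, 0.06, 0.96], 0.0]
[0.8, [0.04, 0.07, 0.97], 0.1]
end [ 0.5428 -0.2897 -0.0254] [-178.48    3.04    1.67]
```

View pics/w10.png

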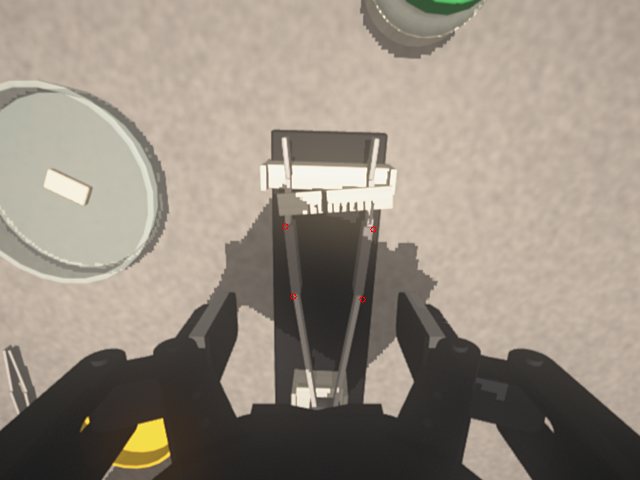

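>>> drive_tool(plan=[[0.8, [0, 0.1, 0.9], 0.4], [0.8, [0.1, 0.1, 1.2], 0], [0.8, [0, 0.1, 1.4], 0], [0.8, [0.1, 0.1, 1.3], 0], [0.8, [0, 0.1, 1.1], 0], [0.8, [0, 0, 0.8], 0], [0.8, [0, 0, 0.4], 0], [0.8, [0, 0, 0], 0]])

```text
time_s: 12.7
eef_pos: [0.5428, -0.2902, -0.0244]
orientation: [-178.5, 2.9, 1.7]
force: [-0.4, 0.9, 0.5]
gripper_width: 0.794
```

```bash
python3 - <<'E'
from h import *
p,d,ci=save('wrist','w11'); st(); t=tcp_for([.546,-.2911,.034],.0595); print(t)
plan(t,1.7,1,0.8)
p,d,ci=save('scene','s11'); o=observe()
u,v=proj([[.546,-.29,.04]],ci)[0].astype(int)
cv2.imwrite('pics/s11.png',cv2.resize(p[v-60:v+50,u-70:u+80],None,fx=5,fy=5,interpolation=cv2.INTER_CUBIC)[:,:,::-1])
E
```

```text
t 12.75 pos [ 0.543  -0.2904 -0.024 ] ori [-178.56    2.93    1.73] q [-32.6  24.4  88.9  -0.5  69.9  55.9] F [-0.1  0.3  0.1] g 0.7982
[ 0.54291763 -0.28969421 -0.02540347]
[0.8, [0.01, -0.06, 0.14], 0.0]
end [ 0.543  -0.2897 -0.0254] [-178.56    2.93    1.73]
```

View pics/w11.png

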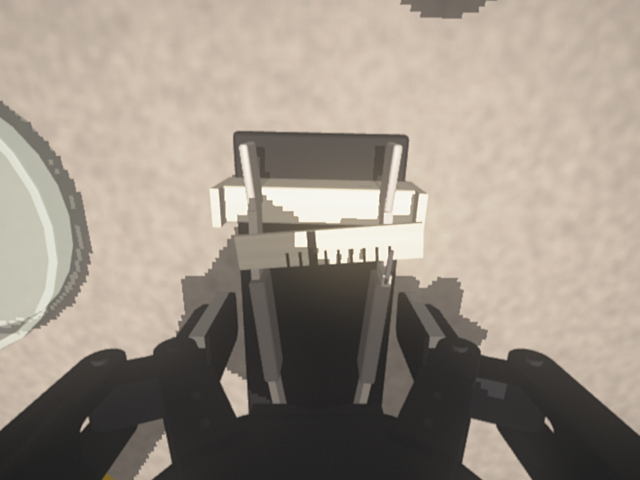

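View pics/s11.png

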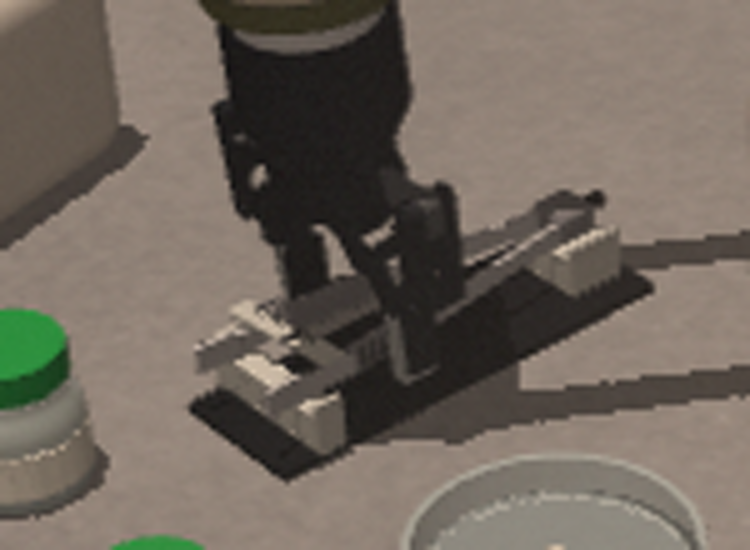

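>>> drive_tool(plan=[[0.7, [0, 0, 0], 0], [0.6, [0, 0, 0], 0], [0.55, [0, 0, 0], 0], [0.5, [0, 0, 0], 0], [0.45, [0, 0, 0], 0], [0.42, [0, 0, 0], 0], [0.4, [0, 0, 0], 0], [0.4, [0, 0, 0], 0]])

```text
time_s: 13.6
eef_pos: [0.5458, -0.2913, -0.0196]
orientation: [-178.7, 2.6, 1.8]
force: [-1.3, 1.0, 1.4]
gripper_width: 0.405
```

```bash
python3 - <<'E'
from h import *
p,d,ci=save('wrist','w12'); st()
E
```

```text
t 13.65 pos [ 0.5458 -0.2914 -0.0197] ori [-178.72    2.63    1.76] q [-32.6  24.2  88.7  -0.4  70.   55.9] F [-0.4  0.9  1.8] g 0.402
```

View pics/w12.png

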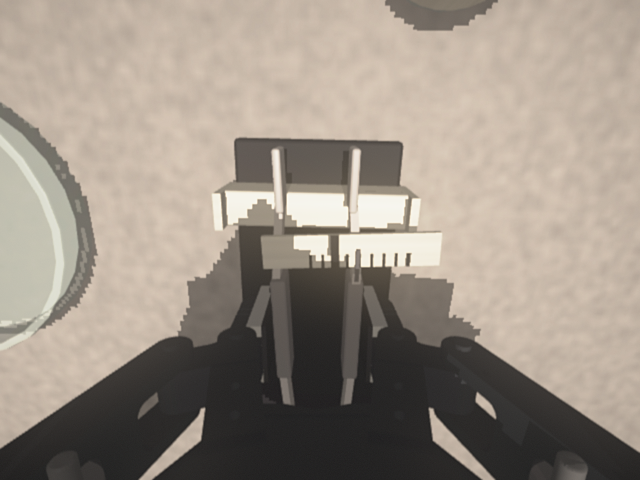

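>>> drive_tool(plan=[[0.58, [0, 0, 0], 0], [0.58, [-0.1, 0, 0.3], 0], [0.58, [-0.1, 0, 0.3], 0], [0.58, [-0.1, 0, 0.2], 0], [0.5, [0, 0, 0.1], 0], [0.42, [0, 0, 0.1], 0], [0.37, [0, 0, 0.1], 0], [0.35, [0, 0, 0], 0]])

```text
time_s: 14.45
eef_pos: [0.5437, -0.2933, -0.0285]
orientation: [-178.9, 2.4, 1.7]
force: [0.3, -0.0, 0.0]
gripper_width: 0.349
```

```bash
python3 - <<'E'
from h import *
st(); p,d,ci=save('wrist','w13'); st(); print(tcp_for([.546,-.2911,.034],.0595))
E
```

```text
t 14.45 pos [ 0.5437 -0.2933 -0.0285] ori [-178.91    2.43    1.71] q [-32.8  24.5  89.3  -0.5  68.8  55.7] F [ 0.3 -0.   0. ] g 0.3495
t 14.5 pos [ 0.5437 -0.2933 -0.0287] ori [-178.91    2.43    1.71] q [-32.8  24.5  89.3  -0.5  68.8  55.7] F [ 0.9 -0.8 -0.5] g 0.3577
[ 0.54344392 -0.29004007 -0.02543562]
```

View pics/w13.png

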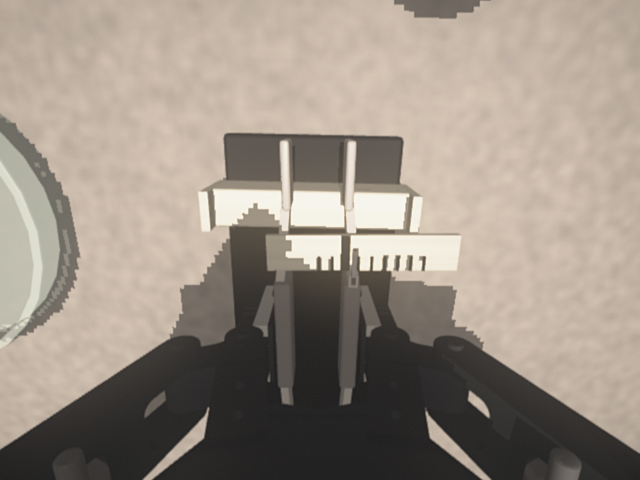

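>>> drive_tool(plan=[[0.34, [0, 0, 0], 0], [0.33, [0, 0, 0], 0], [0.33, [0, 0, 0], 0], [0.33, [0, 0, -0.3], 0], [0.33, [0, 0, -0.6], 0], [0.33, [0, 0, -0.8], 0], [0.33, [0, 0, -0.8], 0], [0.33, [0, 0, -0.5], 0]])

```text
time_s: 15.3
eef_pos: [0.5435, -0.293, 0.0015]
orientation: [-178.8, 2.6, 1.7]
force: [0.5, -0.4, 0.0]
gripper_width: 0.335
```

```bash
python3 - <<'E'
from h import *
st(); p,d,ci=save('wrist','w14'); st()
cv2.imwrite('pics/r14.png',cv2.resize(p[120:420,220:480],None,fx=2,fy=2,interpolation=cv2.INTER_CUBIC)[:,:,::-1])
p,d,ci=save('scene','s14'); st()
u,v=proj([[.546,-.29,.06]],ci)[0].astype(int)
cv2.imwrite('pics/s14.png',cv2.resize(p[v-60:v+50,u-70:u+80],None,fx=5,fy=5,interpolation=cv2.INTER_CUBIC)[:,:,::-1])
E
```

```text
t 15.3 pos [ 0.5435 -0.293   0.0015] ori [-178.79    2.61    1.71] q [-32.8  22.4  88.5  -0.5  71.9  55.7] F [ 0.5 -0.4  0. ] g 0.3354
t 15.35 pos [ 0.544  -0.2933  0.0025] ori [-178.83    2.55    1.71] q [-32.8  22.3  88.5  -0.5  71.9  55.7] F [ 0.7 -0.   0.5] g 0.3328
t 15.4 pos [ 0.5441 -0.2933  0.002 ] ori [-178.83    2.54    1.71] q [-32.8  22.4  88.5  -0.5  71.9  55.7] F [ 0.3 -0.6 -1.7] g 0.3337
```

View pics/r14.png

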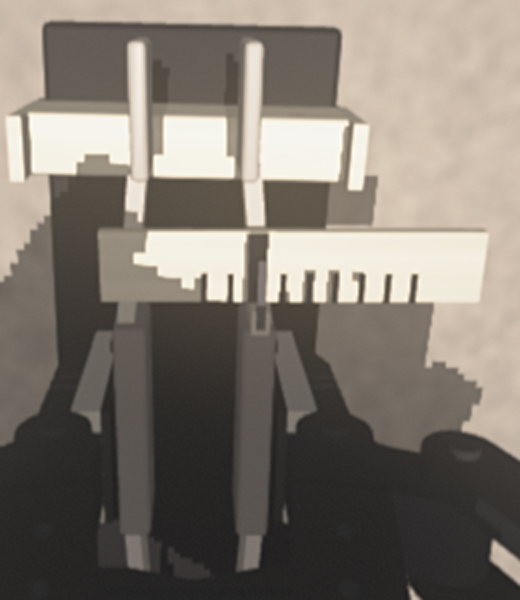

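View pics/s14.png

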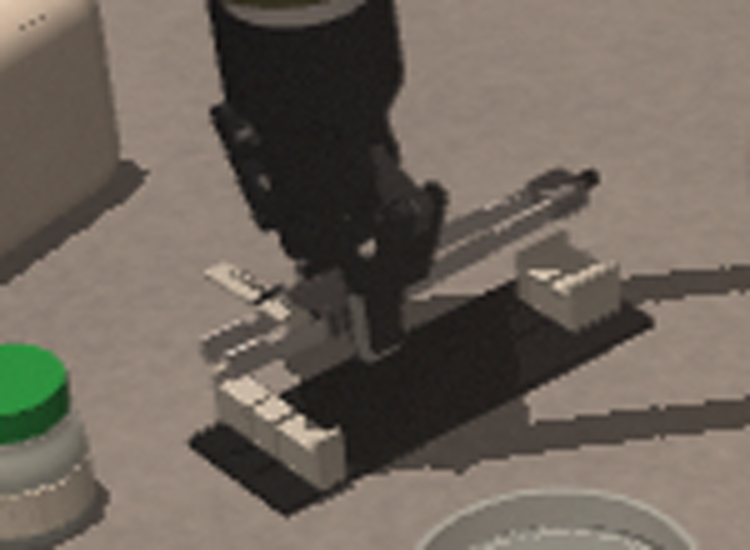

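>>> drive_tool(plan=[[0.33, [0, 0, -0.8], 0], [0.33, [0, 0, -1.2], 0], [0.33, [0, 0, -1.5], 0], [0.33, [0, 0, -1.8], 0], [0.33, [0, 0, -1.8], 0], [0.33, [0, 0, -1.2], 0], [0.33, [0, -0.4, -0.6], 0], [0.33, [0, -0.8, 0], 0]])

```text
time_s: 16.2
eef_pos: [0.5485, -0.2837, 0.1004]
orientation: [-178.9, 2.4, 1.7]
force: [0.4, 0.5, -0.5]
gripper_width: 0.332
```

```bash
python3 - <<'E'
from h import *
st()
p,d,ci=load('top0'); W=cloud(d,ci)
m=(W[...,2]>0.012)&(W[...,2]<0.03); m[:195]=0;m[255:]=0;m[:,:255]=0;m[:,315:]=0
g=W[m]; g=g[np.hypot(g[:,0]-.5567,g[:,1]-.0475)<.06]
print('rim pts',len(g),cv2.minEnclosingCircle(g[:,:2].astype(np.float32)))
A=np.c_[2*g[:,:2],np.ones(len(g))]; s=np.linalg.lstsq(A,(g[:,:2]**2).sum(1),rcond=None)[0]; print('fit',s[:2])
cv2.imwrite('pics/dish.png',cv2.resize(p[195:255,255:315],None,fx=8,fy=8)[:,:,::-1])
for u,v,h in [(285,226.5,.006)]: print(onplane(u,v,h,ci))
E
```

```text
t 16.2 pos [ 0.5485 -0.2837  0.1004] ori [-178.93    2.42    1.65] q [-31.8  16.3  85.1  -0.4  81.3  56.6] F [ 0.4  0.5 -0.5] g 0.3323
rim pts 145 ((0.5568155646324158, 0.04984619840979576), 0.04604674503207207)
fit [0.55664999 0.04942497]
[0.55556856 0.0474984  0.006     ]
```

View pics/dish.png

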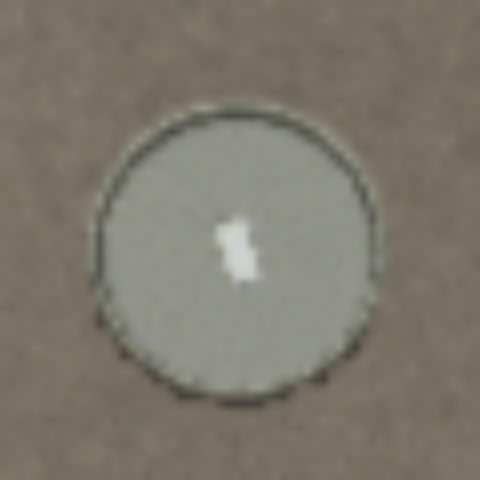

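```bash
python3 - <<'E'
from h import *
plan([0.494,0.047,0.085],1.7,16,0.33)
E
```

```text
[0.33, [-0.28, -2.07, 0.15], -0.0]
[0.33, [-0.28, -2.07, 0.15], -0.0]
[0.33, [-0.28, -2.07, 0.15], -0.0]
[0.33, [-0.28, -2.07, 0.15], -0.0]
[0.33, [-0.28, -2.07, 0.15], -0.0]
[0.33, [-0.27, -2.07, 0.15], -0.0]
[0.33, [-0.28, -2.08, 0.14], -0.0]
[0.33, [-0.27, -2.07, 0.15], -0.0]
[0.33, [-0.28, -2.08, 0.14], -0.0]
[0.33, [-0.27, -2.07, 0.15], -0.0]
[0.33, [-0.28, -2.08, 0.14], -0.0]
[0.33, [-0.27, -2.07, 0.15], -0.0]
[0.33, [-0.28, -2.08, 0.14], -0.0]
[0.33, [-0.27, -2.07, 0.15], -0.0]
[0.33, [-0.28, -2.08, 0.14], -0.0]
[0.33, [-0.27, -2.07, 0.15], -0.0]
end [0.494 0.047 0.085] [-178.93    2.42    1.65]
```

>>> drive_tool(plan=[[0.33, [-0.2, -1.2, 0], 0], [0.33, [-0.3, -1.6, 0], 0], [0.33, [-0.3, -2, 0], 0], [0.33, [-0.3, -2.2, 0], 0], [0.33, [-0.3, -2.4, 0], 0], [0.33, [-0.3, -2.4, 0], 0], [0.33, [-0.3, -2.4, 0], 0], [0.33, [-0.3, -2.4, 0], 0]])

```text
time_s: 17.0
eef_pos: [0.5126, -0.1048, 0.0966]
orientation: [-178.5, 3.1, 1.6]
force: [0.2, -0.1, -1.2]
gripper_width: 0.335
```

```bash
python3 - <<'E'
from h import *
st(); plan([0.494,0.047,0.085],1.7,8,0.33)
E
```

```text
t 17.0 pos [ 0.5126 -0.1048  0.0966] ori [-178.54    3.11    1.65] q [-17.5   3.1 100.2   0.4  80.1  70.9] F [ 0.2 -0.1 -1.2] g 0.3349
[0.33, [-0.17, -1.9, 0.2], -0.0]
[0.33, [-0.17, -1.9, 0.2], -0.0]
[0.33, [-0.17, -1.9, 0.2], -0.0]
[0.33, [-0.17, -1.9, 0.2], -0.0]
[0.33, [-0.17, -1.9, 0.2], -0.0]
[0.33, [-0.17, -1.9, 0.21], -0.0]
[0.33, [-0.17, -1.9, 0.2], -0.0]
[0.33, [-0.16, -1.89, 0.21], -0.1]
end [0.494 0.047 0.085] [-178.54    3.11    1.75]
```

>>> drive_tool(plan=[[0.33, [-0.2, -2.4, 0], 0], [0.33, [-0.2, -2.4, 0], 0], [0.33, [-0.2, -2.4, 0], 0], [0.33, [-0.2, -2.2, 0], 0], [0.33, [-0.2, -1.9, 0], 0], [0.33, [-0.1, -1.5, 0], 0], [0.33, [-0.1, -1.0, 0], 0], [0.33, [0, -0.5, 0], 0]])

```text
time_s: 17.8
eef_pos: [0.4835, 0.0534, 0.0921]
orientation: [-178.3, 4.0, 2.1]
force: [-0.1, -0.3, -1.4]
gripper_width: 0.33
```

```bash
python3 - <<'E'
from h import *
st(); p,d,ci=save('wrist','w15'); st()
E
```

```text
t 17.8 pos [0.4835 0.0534 0.0921] ori [-178.29    4.01    2.06] q [ -1.   -1.7 105.6   1.5  80.2  86.7] F [-0.1 -0.3 -1.4] g 0.3303
t 17.85 pos [0.4835 0.0537 0.092 ] ori [-178.27    4.02    2.06] q [ -1.   -1.7 105.6   1.5  80.2  86.7] F [-0.4  0.5 -1.6] g 0.3335
```

View pics/w15.png

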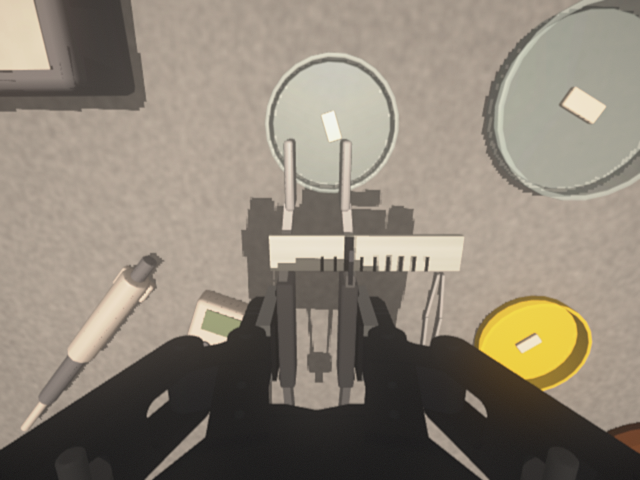

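```bash
cat > tips.py <<'E'
from h import *
def run(f):
    p,d,ci=load(f); W=cloud(d,ci); T=toolcloud(d,ci)
    q=T.reshape(-1,3); w=W.reshape(-1,3)
    m=(q[:,2]<-45)&(q[:,2]>-80)&(q[:,0]>48)&(q[:,0]<85)&(abs(q[:,1])<30)
    for s in(-1,1):
        k=m&(q[:,1]*s>0); a=q[k]; b=w[k]; print('tip',s,len(a),'tool x',np.percentile(a[:,0],[1,99]).round(1),'y',np.percentile(a[:,1],[3,97]).round(1),'z',np.percentile(a[:,2],[5,50,95]).round(1),'world mean',b.mean(0).round(4),'max x',np.percentile(b[:,0],99).round(4),'minz',b[:,2].min().round(4))
    # dish rim
    k=(w[:,2]>.011)&(w[:,2]<.03)&(np.hypot(w[:,0]-.5565,w[:,1]-.0485)<.058)
    g=w[k]; A=np.c_[2*g[:,:2],np.ones(len(g))]; s=np.linalg.lstsq(A,(g[:,:2]**2).sum(1),rcond=None)[0]; print('dish',len(g),s[:2].round(4),np.sqrt(s[2]+s[:2]@s[:2]).round(4))
if __name__=='__main__':
    import sys; run(sys.argv[1])
E
python3 - <<'E'
from tips import *
run('w15')
p,d,ci=load('w15')
print(onplane(332,122,.01,ci),onplane(290,142,.09+.067,ci),onplane(346,142,.157,ci))
cv2.imwrite('pics/r15.png',cv2.resize(p[130:290,250:480],None,fx=3.4,fy=3.4,interpolation=cv2.INTER_CUBIC)[:,:,::-1])
E
```

```text
tip -1 869 tool x [48.3 71.5] y [-11.6  -8.6] z [-70.1 -68.7 -60.3] world mean [0.5483 0.0639 0.1555] max x 0.5591 minz 0.1433
tip 1 869 tool x [48.3 71.5] y [6.1 9.1] z [-70.1 -68.8 -60.3] world mean [0.5489 0.0467 0.1551] max x 0.5596 minz 0.1432
dish 2004 [0.5576 0.0497] 0.0439
[0.56068318 0.04944672 0.01      ] [0.55884906 0.06375609 0.157     ] [0.55945683 0.04700123 0.157     ]
```

View pics/r15.png

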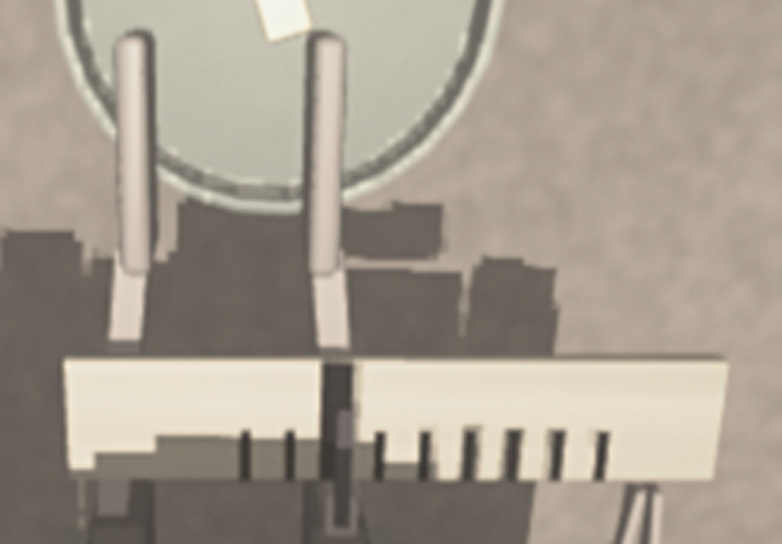

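```bash
python3 - <<'E'
from h import *
plan([0.4925,0.0473,0.002],2.0,8,0.325)
E
```

```text
[0.325, [0.19, 0.12, 1.11], 0.0]
[0.325, [0.19, 0.12, 1.11], 0.0]
[0.325, [0.19, 0.12, 1.11], 0.0]
[0.325, [0.19, 0.12, 1.11], 0.0]
[0.325, [0.19, 0.12, 1.11], 0.0]
[0.325, [0.19, 0.11, 1.12], 0.0]
[0.325, [0.18, 0.12, 1.11], 0.0]
[0.325, [0.19, 0.11, 1.12], 0.1]
end [0.4925 0.0473 0.002 ] [-178.28    4.02    1.96]
```

>>> drive_tool(plan=[[0.325, [0.2, 0.1, 0.7], 0], [0.325, [0.2, 0.1, 1.0], 0], [0.325, [0.3, 0.2, 1.3], 0], [0.325, [0.3, 0.2, 1.4], 0], [0.325, [0.2, 0.2, 1.4], 0], [0.325, [0.2, 0.1, 1.3], 0], [0.325, [0.1, 0, 1.0], 0], [0.325, [0, 0, 0.4], 0]])

```text
time_s: 18.65
eef_pos: [0.4921, 0.0439, -0.0041]
orientation: [-178.3, 4.2, 1.8]
force: [-0.8, -0.5, -0.1]
gripper_width: 0.324
```

```bash
python3 - <<'E'
from tips import *
st(); p,d,ci=save('wrist','w16'); st(); run('w16')
cv2.imwrite('pics/r16.png',cv2.resize(p[60:290,220:480],None,fx=2.6,fy=2.6,interpolation=cv2.INTER_CUBIC)[:,:,::-1])
E
```

```text
t 18.65 pos [ 0.4921  0.0439 -0.0041] ori [-178.32    4.22    1.84] q [ -2.    6.8 107.9   1.5  69.7  85.7] F [-0.8 -0.5 -0.1] g 0.3237
t 18.7 pos [ 0.4917  0.0439 -0.0045] ori [-178.32    4.26    1.85] q [ -2.    6.8 107.9   1.5  69.7  85.7] F [-1.7  0.3 -0.9] g 0.3304
tip -1 865 tool x [48.3 71.9] y [-11.7  -8.6] z [-70.4 -69.  -60.3] world mean [0.5571 0.054  0.0591] max x 0.568 minz 0.0474
tip 1 872 tool x [48.2 71.9] y [5.5 8.5] z [-70.4 -69.2 -60.7] world mean [0.5575 0.0373 0.0587] max x 0.5685 minz 0.0468
dish 4715 [0.5578 0.0497] 0.0438
```

View pics/r16.png

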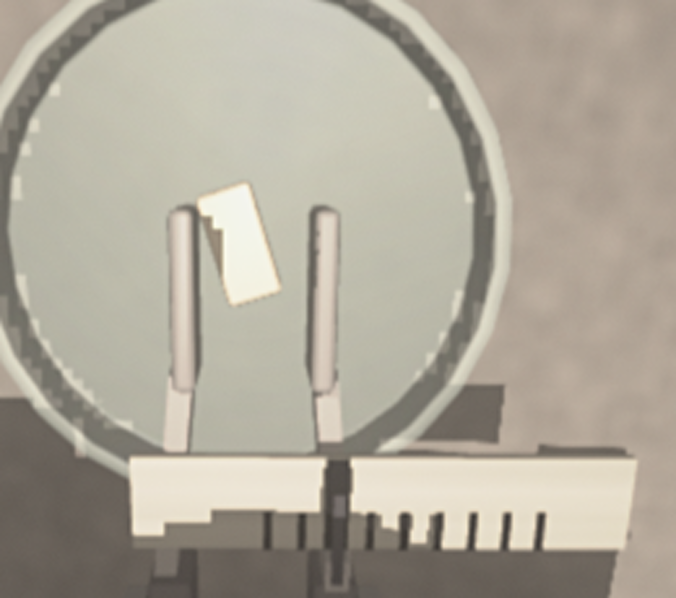

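>>> drive_tool(plan=[[0.325, [0, -0.2, -0.2], 0], [0.325, [0, -0.2, -0.2], 0], [0.325, [0, 0, 0], 0], [0.325, [0, 0, 0], 0], [0.325, [0, 0, 0], 0], [0.325, [0, 0, 0], 0], [0.325, [0, 0, 0], 0], [0.325, [0, 0, 0], 0]])

```text
time_s: 19.5
eef_pos: [0.4944, 0.0485, 0.0029]
orientation: [-178.3, 4.0, 1.9]
force: [0.4, -0.2, -0.6]
gripper_width: 0.328
```

```bash
python3 - <<'E'
from tips import *
st(); p,d,ci=save('wrist','w17'); st(); run('w17')
a=cv2.resize(p[60:290,220:480],None,fx=2.6,fy=2.6,interpolation=cv2.INTER_CUBIC)
cv2.imwrite('pics/r17.png',a[:,:,::-1])
for f,c in(('scene','s17'),('top','t17')): save(f,c)
st()
E
```

```text
t 19.5 pos [0.4944 0.0485 0.0029] ori [-178.33    3.96    1.89] q [ -1.5   6.3 107.6   1.5  70.2  86.1] F [ 0.4 -0.2 -0.6] g 0.3277
t 19.55 pos [0.4944 0.0485 0.0029] ori [-178.33    3.96    1.89] q [ -1.5   6.3 107.6   1.5  70.2  86.1] F [ 0.4  0.6 -0.3] g 0.3302
tip -1 853 tool x [48.4 71.5] y [-11.6  -8.7] z [-70.  -68.7 -60.2] world mean [0.5592 0.0586 0.0665] max x 0.57 minz 0.0548
tip 1 864 tool x [48.3 71.5] y [5.5 8.4] z [-70.  -68.7 -60.7] world mean [0.5597 0.0419 0.0661] max x 0.5705 minz 0.0543
dish 4192 [0.5578 0.0497] 0.0438
t 19.65 pos [0.4943 0.0485 0.0028] ori [-178.33    3.97    1.89] q [ -1.5   6.3 107.6   1.5  70.2  86.1] F [ 0.5  0.3 -0.4] g 0.3296
```

View pics/r17.png

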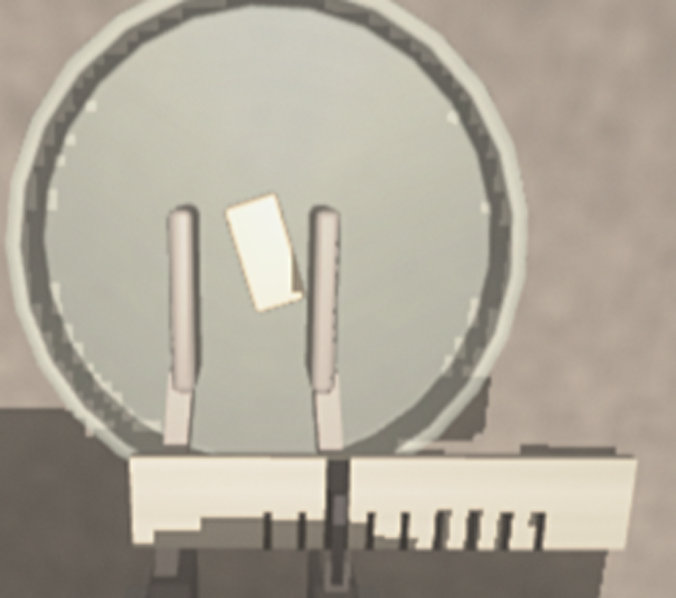

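View pics/s17.png

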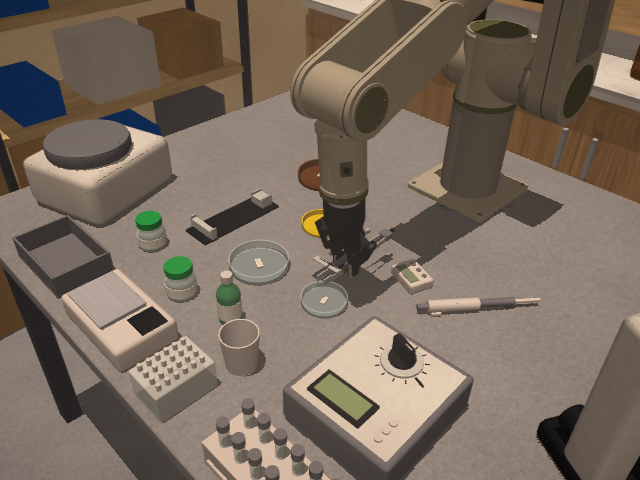

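View pics/t17.png

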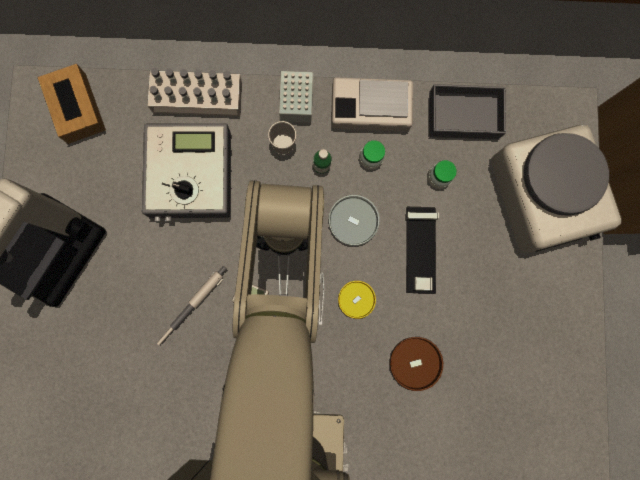

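```bash
python3 - <<'E'
from h import *
st(); print(sign_off()); st()
E
```

```text
t 19.65 pos [0.4943 0.0485 0.0028] ori [-178.33    3.97    1.89] q [ -1.5   6.3 107.6   1.5  70.2  86.1] F [ 0.5  0.3 -0.4] g 0.3296
the job is handed in; nothing more can be done
None
the job is handed in; nothing more can be done
```

The job is handed in at 19.65 s. The dial points at its long mark, and the arm is holding the forceps, squeezed to the mark, over the middle of the smaller clear dish.

- **Dial:** I gripped the bar and turned it about 40° clockwise. After letting go, the wrist picture showed the pointer in line with the long mark, within about half a degree.
- **Forceps:** they are held by the finger grips. In the last wrist picture the pointer is centred on the long mark. The depth image gives a tip gap of about 14.2 mm, and gripper readings over the last few checks varied only from 0.328 to 0.330.
- **Position over the dish:** the midpoint of the tips is within about 2 mm of the dish centre and roughly 35 mm above the rim. The force reading was below 1 N, so nothing is being touched.
- **Everything else:** in the last scene and top pictures the objects in view stand where they were. The arm hides the dish in the top view and partly hides the timer and tweezers, so I checked the dish in the wrist view instead, and it hasn't moved.

**What disagreed:**
- **Finger length:** the real fingertips are about 39 mm short of the reported TCP, which both cameras confirmed. My first attempt on the dial therefore closed in the air above the bar. I corrected for this in every later move.
- **Tool tilt:** the tool drifted to about 4° off vertical during the moves. The grip itself held steady.

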